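Reload the label dispenser

ROBOT

A 7-joint arm with a two-finger parallel gripper is mounted at the origin on a cart in front of the work surface, level with it; the furniture and walls round the work are solid. World frame = base frame: x ahead of the robot, y to its left, z up, the work surface at z = 0. Lengths are in m, angles in rad, forces in N, time in s.
With the tool pointing down it reaches from about 0.425 to 0.95 m from the base axis. Payload 4.7 kg.
Tool frame: the origin (TCP) lies at the very end of the fingers, on their centre line; the grasp point (between the pads) lies 19 mm behind it; z points along the fingers, y is the line along which they close (so a half turn about z gives the same grasp; the last joint's range is limited). The gripper opens to 87 mm and grips with 3 to 60 N. Pads are 19 mm wide; open, the fingers measure 117 mm over their backs; the gripper's body (75 mm by 190 mm) begins 51 mm behind the grasp point.
Start: joints at [-0.029, 0.469, -0.049, 1.532, 0.024, 1.141, -0.082], TCP at [0.675, 0, 0.223] pointing down, gripper open.
Joint ranges: [-2.59, 2.59], [-0.33, 1.99], [-1.39, 1.29], [0.1, 2.45], [-1.04, 4.18], [0.21, 1.99], [-2.66, 2.66]. Speed limits (rad/s): [2.57, 2.57, 3.14, 3.14, 3.14, 3.14, 3.14].

INTERFACE

Orientations are given as a 3x3 rotation matrix whose columns are the frame's x, y, z axes.
In Python, from plant import bot, viewer gives the robot as it stands.
- The arm moves only by the tool carry_out, never from a script. Its argument "series" is a list that holds one entry, the list of rows, each a list of 7 numbers: the opening, from 0 (shut) to 1 (fully open), then the shift along the tool's x, y, z in m, then the turn, a rotation vector about the tool's x, y, z in rad. A call has 1 to 5 rows; each row is the pose to reach, as a shift and turn from the pose commanded when the call began, along the tool's axes at that moment; what a row does not reach only later rows make up. A row lasts 1/10 s, in which the tool goes at most 50 mm and 8.59 degrees, less where a joint would pass 70% of its speed; a pose out of reach is approached as far as the arm can. A call with a gripper value outside its range is refused whole. The fingers move at their own pace and stop on an object; the grip force is fixed at half the most. Time passes only in rows, so rows that repeat a pose let the fingers close. It gives the time, the measured TCP pose, the force, the opening and the grip force at its end, in the units of the state.
- bot.state(): the state, without advancing time (a new reading comes with each control period).
- viewer.get_image(name): name is "scene" or "side" or "wrist"; returns (picture, depth): 384x512x3 uint8, red, green, blue; 384x512 float32, m along the optical axis (not along the pixel's ray), 0 where there is no reading.
- viewer.camera_params(name): a dict with "camera_matrix" (3x3 intrinsics, pixels), "position" and "attitude" of the camera in the world. Camera axes: x right, y down, z forward; pixel columns grow to the right and rows downward; lengths in m; the calibration is good to about 2 mm. A picture is of the moment at which its call begins: read the wrist's pose just before it. camera_params takes no time and is no camera call; for the wrist camera it gives the pose at the moment of the call.
- bot.sign_off(): hands the job in; it is judged then, once.
The state is a dict: "time_s": time; "joint_positions": joint angles; "joint_velocities": joint speeds; "effort": joint torques, N m; "eef_pos": TCP position; "eef_rot": TCP orientation; "force": force on the tool from outside, world axes, zero at the start; "ft_torque": the same for the moment, N m; "gripper_width": opening from 0.0 (shut) to 1.0 (fully open); "finger_force": force on a finger pad.
Only numpy, scipy, OpenCV 4.12 (cv2) and the standard library are available. Lean on these libraries where they do the work, as an engineer would, in place of code of your own. Each camera call takes 0.05 s, during which the arm holds its last target. There are 200 camera calls.

TASK

Reload the three-bay label dispenser: take out the empty cassettes (those with no paper on their cores) and leave them in the dark tray, then stand every full label cassette upright in a bay, one to a bay, with their bores in line. Pass the steel spindle through all four brackets and the cassettes, from the end away from the power box, until its collar is fully home against the bracket; and leave the power toggle on (leaning away from the robot): it has no light, so feel which way it leans and flip it if it is off. There may be two or three empty and two or three full cassettes; leave the things standing round about where they are.

Things in the scene. Friction and masses are not known exactly. Their poses are not given: they have to be found in the camera images.
- dispenser: label dispenser, fixed: base plate 84 (own x) x 282 (own y) x 8 mm; four brackets, 50 in x, tops at z 58 mm, at own y -94..-86, -34..-26, 26..34, 86..94, each with a 13 mm hole along y at x 0, z 36. Black power box (60x56, top z 40) at own y 122..178. Origin: on the worktop below the middle bay; own x away from the robot, z up
- bay_mid (a point): floor centre of the middle bay (dispenser x 0, y 0, z 8 mm), dispenser's axes. The three bays between the brackets are 52 mm long, centred at y -60, 0 and +60; along their front and back run lips 6 mm high above the bay floor, inner faces at x +-27.5 mm
- entry (a point): centre of the hole in the outer face of the bracket at the end away from the power box (dispenser x 0, y -94, z 36 mm); the spindle goes in here along the dispenser's +y; it has the dispenser's axes
- toggle_pivot (a point): fixed point: pivot of the toggle (dispenser x 0, y 150, z 38 mm); it has the dispenser's axes. The bat, 6 to 8 mm thick, ends in a ball of 11 mm diameter whose centre is 36 mm from the pivot
- toggle (a joint): power toggle, turning about the dispenser's y axis: -0.45 off (leaning to the dispenser's -x, towards the robot), +0.45 on (leaning to +x). It falls of itself to whichever side of upright it is on; about 1 N at the ball flips it
- cassette_a: label cassette: white plastic frame 50 (own x) x 44 (own y) x 56 mm high, 220 g, flat foot, holding a fat roll of paper labels; a straight bore 18 mm wide runs right through along its own y, 28 mm above the foot. Origin: centre of the underside. The same either way round. Gripped well across own x (50 mm). May be absent; it starts upright on the worktop
- cassette_b: label cassette: white plastic frame 50 (own x) x 44 (own y) x 56 mm high, 220 g, flat foot, holding a fat roll of paper labels; a straight bore 18 mm wide runs right through along its own y, 28 mm above the foot. Origin: centre of the underside. The same either way round. Gripped well across own x (50 mm). May be absent; it starts upright on the worktop
- cassette_c: label cassette: white plastic frame 50 (own x) x 44 (own y) x 56 mm high, 220 g, flat foot, holding a fat roll of paper labels; a straight bore 18 mm wide runs right through along its own y, 28 mm above the foot. Origin: centre of the underside. The same either way round. Gripped well across own x (50 mm). May be absent; it starts upright on the worktop
- empty_a: an empty cassette: frame, bore and sizes as the full ones, 90 g, but with only a thin cardboard core inside. Starts standing in the bay at dispenser y -60 mm; may be absent
- empty_b: an empty cassette: frame, bore and sizes as the full ones, 90 g, but with only a thin cardboard core inside. Starts standing in the bay at dispenser y 0 mm; may be absent
- empty_c: an empty cassette: frame, bore and sizes as the full ones, 90 g, but with only a thin cardboard core inside. Starts standing in the bay at dispenser y 60 mm; may be absent
- dark_tray: dark baking tray, does not move, 201 (own x) x 261 (own y) x 31 mm; its inside floor is 4 mm above the worktop and measures 162 x 222 mm. Origin: centre of the underside
- spindle: steel spindle, 80 g: shaft 10 mm thick, 200 mm long along own +y, its last 10 mm tapering to 4 mm; collar 22 mm wide at own y -4..0; black flat-sided handle behind it. Origin: on the axis, on the collar face towards the shaft (it comes against the bracket). Starts lying level in its rest, axis 26 mm above the worktop
- spindle_grip (a point): middle of the spindle's handle (own y -29 mm); the handle is 14 mm thick (own x), 18 high (own z), 50 long (own y -54..-4)
- spindle_tip (a point): tip of the spindle (own y +200 mm)
- spindle_rest: grey rest, fixed, 50x190x32 mm: two notched posts, at own y 30 and 170 mm, hold the spindle's shaft, axis 26 mm above the worktop, handle overhanging at the -y end. Origin: on the worktop below the spindle's own origin; same axes as the spindle lying in it
- pepper_shaker: pepper shaker, 44x44x90 mm; bystander. Origin: centre of the underside
- milk_tin: small tin, 57x57x72 mm; bystander. Origin: centre of the underside
- mug_b: plain white mug, 85x117x94 mm; bystander. Origin: centre of the underside
- order_pad: blue spiral order pad, 130x74x14 mm; bystander. Origin: centre of the underside
Mind the look-alikes: they are no part of the job. What is shaped like the cassette_b but turquoise is not meant.

How it is judged:
On the way, in this order (a step that is already met when the one before it is completed fails the run):
1. every empty cassette lies in the tray and every full cassette stands in a bay (x of empty_a in the frame of dark_tray between -0.08 and 0.08 m and y of empty_a in the frame of dark_tray between -0.11 and 0.11 m and z of empty_a in the frame of dark_tray between -0.002 and 0.045 m and x of empty_b in the frame of dark_tray between -0.08 and 0.08 m and y of empty_b in the frame of dark_tray between -0.11 and 0.11 m and z of empty_b in the frame of dark_tray between -0.002 and 0.045 m and x of empty_c in the frame of dark_tray between -0.08 and 0.08 m and y of empty_c in the frame of dark_tray between -0.11 and 0.11 m and z of empty_c in the frame of dark_tray between -0.002 and 0.045 m and x of cassette_a in the frame of dispenser between -0.006 and 0.006 m and y of cassette_a in the frame of dispenser between -0.07 and 0.07 m and z of cassette_a in the frame of dispenser between 0.004 and 0.014 m and angle between each of cassette_a, cassette_b, cassette_c's own z axis and vertical below 0.1 rad and angle between the y axis of each of cassette_a, cassette_b, cassette_c and the y axis of dispenser, either way round below 0.12 rad and x of cassette_b in the frame of dispenser between -0.006 and 0.006 m and y of cassette_b in the frame of dispenser between -0.07 and 0.07 m and z of cassette_b in the frame of dispenser between 0.004 and 0.014 m and x of cassette_c in the frame of dispenser between -0.006 and 0.006 m and y of cassette_c in the frame of dispenser between -0.07 and 0.07 m and z of cassette_c in the frame of dispenser between 0.004 and 0.014 m), for 0.2 s.
2. the spindle is through all brackets, its collar home (distance between spindle and entry below 0.007 m and angle between the y axis of spindle and the y axis of dispenser, either way round below 0.06 rad and x of cassette_a in the frame of dispenser between -0.006 and 0.006 m and y of cassette_a in the frame of dispenser between -0.07 and 0.07 m and z of cassette_a in the frame of dispenser between 0.004 and 0.014 m and angle between each of cassette_a, cassette_b, cassette_c's own z axis and vertical below 0.1 rad and angle between the y axis of each of cassette_a, cassette_b, cassette_c and the y axis of dispenser, either way round below 0.12 rad and x of cassette_b in the frame of dispenser between -0.006 and 0.006 m and y of cassette_b in the frame of dispenser between -0.07 and 0.07 m and z of cassette_b in the frame of dispenser between 0.004 and 0.014 m and x of cassette_c in the frame of dispenser between -0.006 and 0.006 m and y of cassette_c in the frame of dispenser between -0.07 and 0.07 m and z of cassette_c in the frame of dispenser between 0.004 and 0.014 m), for 0.2 s.
At the end, for the whole second after the job is handed in: full cassettes upright in bays (6 mm of centre line, on the floor, 0.12 rad in line); empties inside the tray; spindle collar within 7 mm of the entry hole centre, axis within 0.06 rad; toggle over 0.35; all at rest (all of step 2 and x of empty_a in the frame of dark_tray between -0.08 and 0.08 m and y of empty_a in the frame of dark_tray between -0.11 and 0.11 m and z of empty_a in the frame of dark_tray between -0.002 and 0.045 m and x of empty_b in the frame of dark_tray between -0.08 and 0.08 m and y of empty_b in the frame of dark_tray between -0.11 and 0.11 m and z of empty_b in the frame of dark_tray between -0.002 and 0.045 m and x of empty_c in the frame of dark_tray between -0.08 and 0.08 m and y of empty_c in the frame of dark_tray between -0.11 and 0.11 m and z of empty_c in the frame of dark_tray between -0.002 and 0.045 m and value of joint toggle above 0.35 rad and linear speed of each of cassette_a, cassette_b, cassette_c, empty_a, empty_b, empty_c, spindle below 0.02 m/s); the robot touches nothing.
It fails at once if a bystander (pepper shaker, tin, mug, order pad) is moved more than 4 cm or tipped over (distance of any of pepper_shaker, milk_tin, mug_b, order_pad from where it was at the start of the episode above 0.04 m or angle between any of pepper_shaker, milk_tin, mug_b, order_pad's own z axis and vertical above 0.5 rad).
Of cassette_a, cassette_b, cassette_c only 2 to 3 are there at a start; the rules pass over those that are not, and their reading is None.
Of empty_a, empty_b, empty_c only 2 to 3 are there at a start; the rules pass over those that are not, and their reading is None.
At some moment in a run one of cassette_a, cassette_b, cassette_c may be knocked a few centimetres aside while the robot is not near it.
It also fails if it takes over 208 s, if anything falls off the work surface, if the arm or the gripper's body presses on something with over 40 N, if the wrist force passes 120 N, or if a joint passes its speed limit or range.

## Working session

There is one attempt and no reset: what is moved stays moved. The work goes in short steps, Python scripts to look and compute and a tool call to move; the robot and the scene stay as the last step left them, time stands still between calls to the robot, and variables do not carry over. Pictures are saved under pics/ and viewed, at most 14 in all, crops included, and the job is handed in when it is done.

Besides the shell and the picture viewer there is one more tool, called after "Call:" in YAML: its name, and indented under it one key for each argument. carry_out: Moves the arm, as the interface text tells. Its arguments: {"type":"object","properties":{"series":{"type":"array","items":{"type":"array","items":{"type":"array","items":{"type":"number"}}}}},"required":["series"]}

```bash
ls; mkdir -p pics; cat > h.py <<'E'
import numpy as np,cv2
from plant import bot,viewer
def grab(n,f=None):
    p=viewer.camera_params(n); im,d=viewer.get_image(n)
    if f: cv2.imwrite('pics/'+f,im[:,:,::-1])
    return im,d,p
def pts(d,p):
    K=np.array(p['camera_matrix']);v,u=np.mgrid[:d.shape[0],:d.shape[1]]
    c=np.stack([(u-K[0,2])/K[0,0]*d,(v-K[1,2])/K[1,1]*d,d],-1)
    return c@np.array(p['attitude']).T+np.array(p['position'])
E
python3 - <<'E'
from h import *
for n in('scene','side'):
    im,d,p=grab(n,n+'0.png');np.savez('pics/'+n+'0.npz',im=im,d=d,P=pts(d,p));print(n,p)
print(bot.state())
a=cv2.imread('pics/scene0.png');b=cv2.imread('pics/side0.png')
E
```

```text
pics
scene {'camera_matrix': array([[424.42444263,   0.        , 256.8943184 ],
       [  0.        , 424.42444263, 195.84464171],
       [  0.        ,   0.        ,   1.        ]]), 'position': array([ 0.12490613, -0.9260275 ,  0.91890144]), 'attitude': array([[ 0.89102369, -0.28801704,  0.35088881],
       [-0.453912  , -0.57612114,  0.67974137],
       [ 0.00637736, -0.76493831, -0.64407198]])}
side {'camera_matrix': array([[404.16719996,   0.        , 253.52217493],
       [  0.        , 404.16719996, 194.75231702],
       [  0.        ,   0.        ,   1.        ]]), 'position': array([1.17907663, 0.01648483, 1.05207094]), 'attitude': array([[-0.08138977,  0.85429319, -0.51337983],
       [ 0.99661908,  0.06395385, -0.05157829],
       [-0.01123036, -0.51584208, -0.85661008]])}
{'time_s': 0.1, 'joint_positions': array([-0.02889621,  0.46936619, -0.04859475,  1.53354461,  0.02411439,
        1.14097984, -0.08228848]), 'joint_velocities': array([-0.00025453, -0.00133619,  0.00010218, -0.00262107,  0.00157992,
        0.00067206, -0.00012654]), 'effort': array([ 1.65191257e-03, -5.09170032e+01, -8.03893874e-02, -2.36828882e+01,
       -6.13215147e-02,  3.44494684e-02,  3.39676899e-05]), 'eef_pos': array([6.74481205e-01, 7.81419188e-06, 2.21613362e-01]), 'eef_rot': array([[-4.19750595e-05,  9.99998536e-01, -1.71044103e-03],
       [ 9.99999997e-01,  4.18540918e-05, -7.07588496e-05],
       [-7.06871571e-05, -1.71044399e-03, -9.99998535e-01]]), 'force': array([ 0.41604404, -0.11522663,  0.36864534]), 'ft_torque': array([ 0.04027499, -0.0467924 ,  0.04703856]), 'finger_force': 0.0, 'gripper_width': 1.0021508314810899}
```

View pics/scene0.png

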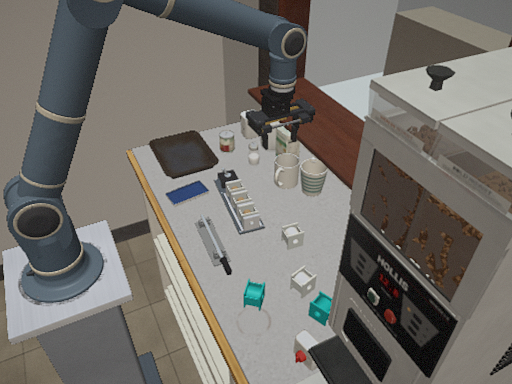

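View pics/side0.png

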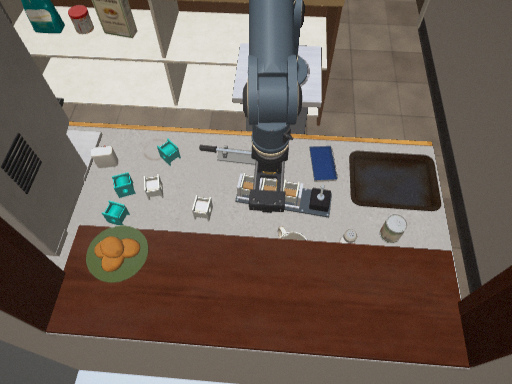

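The scene picture shows the dispenser at (240,205) with cassettes in its bays and the power box at (228,180). The spindle is in its rest at (213,245) and the tray at (183,153). White cassettes stand at (292,235) and (303,280). The look-alikes are turquoise at (255,293) and (320,306), with a third in the side view at (115,213), and there is a white-and-red object at (305,345). I'll check with close crops.

```bash
python3 - <<'E'
from h import *
a=cv2.imread('pics/scene0.png')[165:375,160:370];b=cv2.imread('pics/side0.png')[120:240,85:345]
a=cv2.resize(a,(480,480),interpolation=2);b=cv2.resize(b,None,fx=3,fy=3,interpolation=2)
cv2.imwrite('pics/ca.png',a);cv2.imwrite('pics/cb.png',b)
for n,q in(('scene',[(292,235),(303,280),(305,345),(237,186),(243,200),(250,215),(228,180),(183,153),(213,245),(226,268)]),('side',[(203,205),(152,185),(104,157),(319,195),(245,185),(268,185),(291,188),(393,180),(208,149)])):
    P=np.load('pics/%s0.npz'%n)['P']
    for u,v in q: print(n,u,v,P[v,u].round(3))
E
```

```text
scene 292 235 [ 0.606 -0.214  0.056]
scene 303 280 [ 0.553 -0.361  0.048]
scene 305 345 [ 0.451 -0.53   0.07 ]
scene 237 186 [0.567 0.075 0.041]
scene 243 200 [ 0.544 -0.02   0.062]
scene 250 215 [ 0.536 -0.087  0.057]
scene 228 180 [0.556 0.122 0.037]
scene 183 153 [0.488 0.394 0.001]
scene 213 245 [ 0.406 -0.104  0.005]
scene 226 268 [ 0.396 -0.223  0.034]
side 203 205 [ 0.622 -0.185  0.048]
side 152 185 [ 0.566 -0.346  0.048]
side 104 157 [ 0.478 -0.515  0.05 ]
side 319 195 [0.56  0.146 0.041]
side 245 185 [ 0.545 -0.072  0.046]
side 268 185 [ 0.535 -0.004  0.039]
side 291 188 [0.533 0.064 0.027]
side 393 180 [ 0.462  0.38  -0.002]
side 208 149 [ 0.408 -0.203  0.03 ]
```

View pics/ca.png

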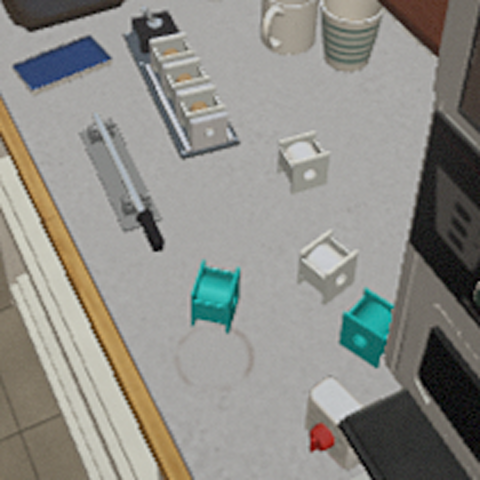

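View pics/cb.png

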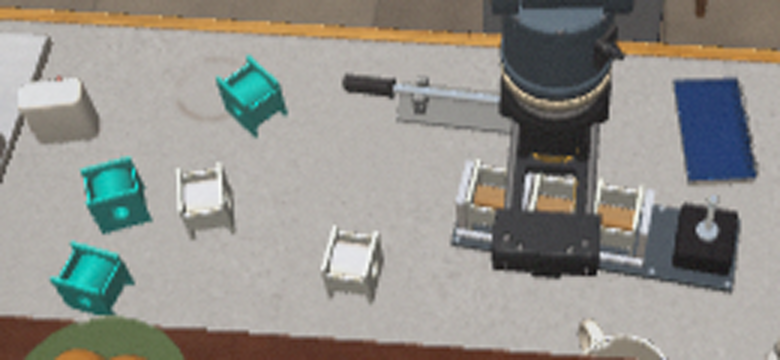

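The crops show three empties with orange-brown cores in the bays and two white full cassettes at scene (292,235) and (303,280). The turquoise ones are look-alikes. Next I'll measure poses from the merged clouds.

```bash
cat >> h.py <<'E'
def rect(Q):
    (c,s,a)=cv2.minAreaRect((Q[:,:2]*1000).astype(np.float32)); 
    if s[0]>s[1]: s=s[::-1];a=a-90
    return np.round(c,1),np.round(s,1),round((a+90)%180-90,1) # angle of short side from x
def box(P,x0,x1,y0,y1,z0,z1):
    P=P.reshape(-1,3);m=(P[:,0]>x0)&(P[:,0]<x1)&(P[:,1]>y0)&(P[:,1]<y1)&(P[:,2]>z0)&(P[:,2]<z1);return P[m]
E
python3 - <<'E'
from h import *
D={n:np.load('pics/%s0.npz'%n) for n in('scene','side')}
for n in D:
    P=D[n]['P'];
    for nm,b in dict(c1=(.56,.67,-.26,-.15,.012,.1),c1top=(.56,.67,-.26,-.15,.05,.065),c2=(.5,.61,-.42,-.3,.012,.1),disp=(.47,.62,-.18,.2,.005,.064),hand=(.36,.45,-.32,-.19,.015,.06),rest=(.36,.46,-.32,.06,.004,.06),box=(.47,.62,.1,.2,.03,.045),tray=(.3,.65,.22,.56,.015,.05),pad=(.35,.55,.05,.22,.008,.03)).items():
        Q=box(P,*b)
        if len(Q)>5: print(n,nm,len(Q),*rect(Q),'z',np.percentile(Q[:,2],[2,50,98]).round(3))
Q=np.vstack([box(D[n]['P'],.47,.62,-.18,.2,.006,.064) for n in D]);print(*rect(Q))
# all objects: plan view
img=np.zeros((600,700,3),np.uint8)+60
for n in D:
    P=D[n]['P'].reshape(-1,3);C=D[n]['im'].reshape(-1,3)
    m=(P[:,2]>.003)&(P[:,2]<.07);P=P[m];C=C[m]
    u=((.6-P[:,1])*700/1.2).astype(int);v=((.9-P[:,0])*700/1.2).astype(int)
    k=(u>=0)&(u<699)&(v>=0)&(v<599);img[v[k],u[k]]=C[k][:,::-1];img[v[k],u[k]+1]=C[k][:,::-1]
cv2.imwrite('pics/plan.png',img[50:450])
E
```

```text
scene c1 398 [ 619.7 -192.5] [50.  52.8] 86.5 z [0.014 0.044 0.057]
scene c1top 85 [ 620.3 -192.5] [48.7 49.7] 86.8 z [0.05  0.054 0.059]
scene c2 521 [ 563.1 -373.4] [52.6 92.8] 13.6 z [0.014 0.044 0.057]
scene disp 1649 [542.8  10.2] [124.8 388.7] 4.4 z [0.006 0.039 0.063]
scene hand 179 [ 409.  -259.7] [ 39.1 139.2] 18.2 z [0.022 0.036 0.056]
scene rest 904 [ 406.3 -131.1] [ 98.2 375. ] -1.6 z [0.004 0.017 0.05 ]
scene box 182 [562.3 147.8] [61.  61.9] -6.4 z [0.032 0.039 0.043]
scene tray 792 [513.5 366.2] [269.1 272.3] -89.9 z [0.016 0.028 0.043]
scene pad 604 [451.8 147.1] [125.7 212.6] 67.7 z [0.008 0.011 0.026]
side c1 358 [ 620.6 -190.2] [45.4 52. ] 84.1 z [0.016 0.045 0.057]
side c1top 64 [ 620.  -190.6] [44.7 49.6] 85.4 z [0.05  0.054 0.059]
side c2 392 [ 564.7 -372.6] [56.7 96.1] 12.9 z [0.015 0.043 0.057]
side disp 1864 [543.6  10.4] [139.2 381.6] 1.8 z [0.006 0.037 0.062]
side hand 198 [ 409.5 -259. ] [ 42.8 135.7] 18.4 z [0.018 0.035 0.056]
side rest 630 [ 417.8 -139.2] [ 85.5 367.2] 5.7 z [0.004 0.025 0.052]
side box 345 [565.2 149.3] [55.6 62.8] 83.4 z [0.032 0.039 0.043]
side tray 1472 [512.7 369.9] [262.  275.2] 89.5 z [0.016 0.029 0.034]
side pad 734 [455.8 149.8] [125.9 216.1] 67.8 z [0.008 0.011 0.016]
[543.8  10.2] [138.9 383.6] 1.9
```

View pics/plan.png

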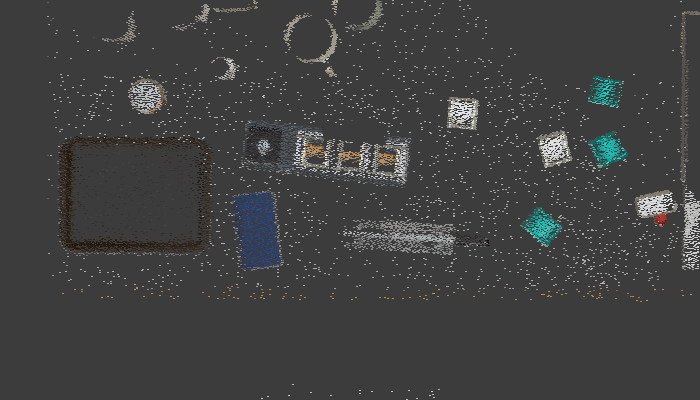

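The plan view shows the tray at about (135,195), the dispenser at (325,155) and the spindle rest at (400,237). White cassettes are at (463,113) and (553,148), and the turquoise ones at (605,90), (607,148) and (542,227). Next I'll move to a better wrist view of the dispenser.

Call:
carry_out:
  series:
    - [[1,0,-0.05,-0.05,0,0,0],[1,-0.03,-0.1,-0.1,0,0,0],[1,-0.03,-0.14,-0.13,0,0,0],[1,-0.03,-0.16,-0.13,0,0,0],[1,-0.03,-0.16,-0.13,0,0,0]]

```text
time_s: 0.6
eef_pos: [0.5127, -0.031, 0.356]
eef_rot: [[0.002, 1.0, 0.004], [1.0, -0.002, -0.0], [-0.0, 0.004, -1.0]]
force: [0.4, -0.2, 0.9]
gripper_width: 1.0
finger_force: 0.0
```

```bash
python3 - <<'E'
from h import *
s=bot.state();print(s['time_s'],s['eef_pos'],s['eef_rot'].round(3),s['joint_velocities'].max())
im,d,p=grab('wrist','w1.png');np.savez('pics/w1.npz',im=im,d=d,P=pts(d,p));print(p)
E
```

```text
0.6 [ 0.51265448 -0.03103468  0.35599678] [[ 0.002  1.     0.004]
 [ 1.    -0.002 -0.   ]
 [-0.     0.004 -1.   ]] 0.09725415767209655
{'camera_matrix': array([[320.67254359,   0.        , 255.60229474],
       [  0.        , 320.67254359, 195.80174249],
       [  0.        ,   0.        ,   1.        ]]), 'position': array([0.51198837, 0.04268929, 0.51829971]), 'attitude': array([[ 9.99990894e-01, -1.58488798e-03,  3.96237021e-03],
       [-4.56903582e-04, -9.62905621e-01, -2.69838017e-01],
       [ 4.24305157e-03,  2.69833750e-01, -9.62897577e-01]])}
```

View pics/w1.png

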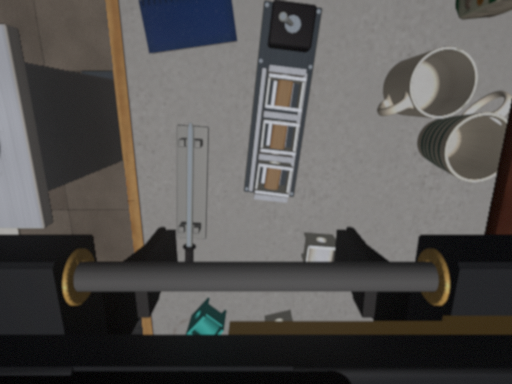

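The wrist view shows the dispenser from (292,25) down to (272,195) with empties at (285,93), (279,135) and (272,178), and the spindle from (190,125) to the handle at (188,250). I'll fit the edges here.

```bash
python3 - <<'E'
from h import *
z=np.load('pics/w1.npz');im,P=z['im'],z['P']
print('table z',np.median(P[60:110,150:230,2]))
m=((P[...,2]>.004)&(P[...,2]<.075)).astype(np.uint8);m[215:]=0;m=cv2.morphologyEx(m,cv2.MORPH_OPEN,np.ones((3,3)))
n,l,st,c=cv2.connectedComponentsWithStats(m)
for i in range(1,n):
    if st[i,4]>300:
        Q=P[l==i];print(st[i],*rect(Q),Q[:,2].max().round(3))
        for a,b in((.004,.011),(.034,.044),(.05,.062)):
            R=Q[(Q[:,2]>a)&(Q[:,2]<b)]
            if len(R)>20: print('   ',a,len(R),*rect(R))
# row profile along x=mid: tops
i=l[135,279];Q=P[(l==i)&(P[...,2]>.052)&(P[...,2]<.064)]
for y in np.arange(-.11,.11,.005):
    R=Q[abs(Q[:,1]-y)<.0025]
    if len(R): print(round(y,3),len(R),R[:,0].min().round(3),R[:,0].max().round(3))
print(viewer.camera_params('wrist')['position'])
E
```

```text
table z 0.00010724903949338449
[ 139    0   98   53 4330] [418.7 159.7] [ 69.2 130.2] -82.6 0.015
    0.004 1552 [418.5 159. ] [ 68.2 130.6] -83.6
[  244     0    78   202 10725] [551.5  43.1] [ 84.1 281.8] -6.6 0.075
    0.004 3983 [551.5  43.1] [ 84.1 281.8] -6.6
    0.034 2396 [551.7  44.1] [ 60.2 268.1] -6.5
    0.05 1446 [550.2  28.6] [ 50.7 245.5] -6.6
[457   0  55  19 811] [827.1 167.6] [22.2 62.5] 71.5 0.075
    0.004 60 [824.5 168. ] [20.3 57.9] 68.7
    0.034 136 [827.  166.3] [14.5 57.8] 78.2
    0.05 130 [822.5 165.9] [10.2 47. ] 79.4
[ 413   52   53   63 2537] [769.9  73.4] [40.  78.5] 8.4 0.075
    0.004 735 [768.3  72.9] [34.1 64.4] 13.2
    0.034 264 [772.8  73.5] [32.7 75.6] 7.4
    0.05 340 [771.7  73.8] [34.4 77.6] 8.1
[377  56  40  60 935] [713.8  67.5] [26.  90.4] -27.8 0.075
    0.004 55 [716.1  83.4] [11.9 57.8] -20.7
    0.034 131 [716.1  73.6] [21.3 77.6] -24.2
    0.05 168 [711.3  66.8] [21.4 86.9] -28.3
[418 116  38  51 826] [776.5  -5.5] [28.8 73. ] -8.8 0.075
    0.004 47 [779.   -3.9] [17.5 58.8] -11.7
    0.034 114 [777.4  -4.7] [24.4 71.4] -9.4
    0.0
[... 499 characters left out ...]
64
-0.06 11 0.516 0.565
-0.055 16 0.516 0.566
-0.05 13 0.517 0.566
-0.045 18 0.517 0.566
-0.04 65 0.517 0.567
-0.035 50 0.519 0.567
-0.03 110 0.519 0.568
-0.025 73 0.519 0.57
-0.02 55 0.523 0.57
-0.015 41 0.522 0.571
-0.01 12 0.522 0.571
-0.005 17 0.522 0.572
0.0 12 0.523 0.572
0.005 19 0.523 0.573
0.01 13 0.524 0.573
0.015 18 0.524 0.574
0.02 40 0.524 0.574
0.025 56 0.526 0.575
0.03 134 0.526 0.575
0.035 57 0.526 0.576
0.04 40 0.53 0.576
0.045 21 0.527 0.577
0.05 16 0.528 0.577
0.055 19 0.528 0.578
0.06 16 0.53 0.578
0.065 13 0.53 0.579
0.07 17 0.531 0.58
0.075 32 0.531 0.581
0.08 64 0.532 0.58
0.085 72 0.532 0.581
0.09 146 0.532 0.582
0.095 45 0.532 0.563
[0.51227681 0.04290374 0.51787276]
```

```bash
cat > mv.py <<'E'
# plan rows: waypoints (x,y,z,yaw,grip[,hold]) ; tool pointing down, tool y=(cos,sin)yaw ; tracks the commanded pose
import json,sys,os,numpy as np
F='cmd.json'
def load(): return json.load(open(F)) if os.path.exists(F) else [.515,-.03,.353,0.]
def go(wps,step=.045,save=True):
    c=load();rows=[]
    cur=list(c)
    for w in wps:
        t=np.array(w[:4],float);d=t-cur;n=max(1,int(np.ceil(max(np.linalg.norm(d[:3])/(w[6] if len(w)>6 else step),abs(d[3])/.13)-1e-6)))
        for i in range(1,n+1): rows.append((w[4],*(np.array(cur)+d*i/n)))
        rows+= [(w[4],*t)]*(w[5] if len(w)>5 else 0); cur=list(t)
    while len(rows)%5: rows.append(rows[-1])
    for k in range(0,len(rows),5):
        s,co=np.sin(c[3]),np.cos(c[3]);out=[]
        for g,x,y,z,a in rows[k:k+5]:
            dx,dy=x-c[0],y-c[1]
            out.append([g,round(-s*dx+co*dy,3)+0.,round(co*dx+s*dy,3)+0.,round(c[2]-z,3)+0.,0,0,round(c[3]-a,2)+0.])
        print(json.dumps([out]))
        g,a,b,z,_,_,r=out[-1]
        c=[c[0]-s*a+co*b,c[1]+co*a+s*b,c[2]-z,c[3]-r]
    print('end',np.round(c,4))
    if save: json.dump(c,open(F,'w'))
O=np.array([.5468,.0005]);TH=-.115
def dw(x,y): 
    c,s=np.cos(TH),np.sin(TH);return O[0]+c*x-s*y,O[1]+s*x+c*y
E
python3 - <<'E'
from h import *
from mv import *
s=bot.state();print(s['eef_pos'],s['eef_rot'].round(4)[:,1],s['time_s'])
for n in('scene','side'):
    z=np.load('pics/%s0.npz'%n);P=z['P'];m=((P[...,2]>.015)&(P[...,2]<.045)&(P[...,1]>.2)&(P[...,1]<.56)&(P[...,0]>.3)&(P[...,0]<.62)).astype(np.uint8)
    m=cv2.morphologyEx(m,cv2.MORPH_OPEN,np.ones((2,2)))
    nn,l,st,c=cv2.connectedComponentsWithStats(m);i=1+np.argmax(st[1:,4]);print(*rect(P[l==i]),st[i])
x,y=dw(0,60/1000)
go([(x,y,.13,TH,1),(x,y,.024,TH,1,2),(x,y,.024,TH,0,4),(x,y,.13,TH,0)])
E
```

```text
[ 0.51289605 -0.03079972  0.35552137] [ 1.     -0.0014  0.004 ] 0.65
[ 376.6 -218.3] [ 236.  1483.6] -10.5 [150 131  69  47 700]
[785.2 287.2] [297.9 908.2] 73.7 [ 350  152   92   60 1442]
[[[1, 0.015, 0.006, 0.037, 0, 0, 0.02], [1, 0.03, 0.013, 0.074, 0, 0, 0.04], [1, 0.045, 0.019, 0.111, 0, 0, 0.06], [1, 0.06, 0.026, 0.149, 0, 0, 0.08], [1, 0.075, 0.032, 0.186, 0, 0, 0.1]]]
[[[1, 0.016, 0.005, 0.037, 0, 0, 0.02], [1, 0.016, 0.005, 0.072, 0, 0, 0.02], [1, 0.016, 0.005, 0.108, 0, 0, 0.02], [1, 0.016, 0.005, 0.143, 0, 0, 0.02], [1, 0.016, 0.005, 0.143, 0, 0, 0.02]]]
[[[1, 0.0, 0.0, 0.0, 0, 0, -0.01], [0, 0.0, 0.0, 0.0, 0, 0, -0.01], [0, 0.0, 0.0, 0.0, 0, 0, -0.01], [0, 0.0, 0.0, 0.0, 0, 0, -0.01], [0, 0.0, 0.0, 0.0, 0, 0, -0.01]]]
[[[0, 0.0, 0.0, 0.0, 0, 0, 0.0], [0, 0.0, 0.0, -0.035, 0, 0, 0.0], [0, 0.0, 0.0, -0.071, 0, 0, 0.0], [0, 0.0, 0.0, -0.106, 0, 0, 0.0], [0, 0.0, 0.0, -0.106, 0, 0, 0.0]]]
end [ 0.5536  0.0604  0.13   -0.11  ]
```

Call:
carry_out:
  series:
    - [[1,0.015,0.006,0.037,0,0,0.02],[1,0.03,0.013,0.074,0,0,0.04],[1,0.045,0.019,0.111,0,0,0.06],[1,0.06,0.026,0.149,0,0,0.08],[1,0.075,0.032,0.186,0,0,0.1]]

```text
time_s: 1.15
eef_pos: [0.5473, 0.0461, 0.1635]
eef_rot: [[0.1, 0.995, -0.002], [0.995, -0.1, 0.0], [-0.0, -0.002, -1.0]]
force: [0.6, -0.7, 1.0]
gripper_width: 1.004
finger_force: 0.0
```

Call:
carry_out:
  series:
    - [[1,0.016,0.005,0.037,0,0,0.02],[1,0.016,0.005,0.057,0,0,0.02],[1,0.016,0.005,0.057,0,0,0.02],[1,0.016,0.005,0.057,0,0,0.02],[1,0.016,0.005,0.057,0,0,0.02]]

```text
time_s: 1.65
eef_pos: [0.5547, 0.0603, 0.1105]
eef_rot: [[0.12, 0.993, 0.002], [0.993, -0.12, 0.0], [0.001, 0.002, -1.0]]
force: [-0.2, 0.0, 0.2]
gripper_width: 1.002
finger_force: 0.0
```

Call:
carry_out:
  series:
    - [[1,0,0,0.04,0,0,-0.01],[1,0,0,0.07,0,0,-0.01],[1,0,0,0.086,0,0,-0.01],[1,0,0,0.086,0,0,-0.01],[0,0,0,0.086,0,0,-0.01]]

```text
time_s: 2.15
eef_pos: [0.5548, 0.0604, 0.0249]
eef_rot: [[0.11, 0.994, 0.002], [0.994, -0.11, 0.0], [0.001, 0.002, -1.0]]
force: [0.4, 0.2, 1.1]
gripper_width: 0.962
finger_force: 0.0
```

Call:
carry_out:
  series:
    - [[0,0,0,0,0,0,0],[0,0,0,0,0,0,0],[0,0,0,0,0,0,0],[0,0,0,0,0,0,0],[0,0,0,-0.02,0,0,0]]

```text
time_s: 2.65
eef_pos: [0.5516, 0.0602, 0.0419]
eef_rot: [[0.11, 0.994, -0.005], [0.994, -0.11, -0.001], [-0.001, -0.005, -1.0]]
force: [-0.1, -0.9, -0.3]
gripper_width: 0.57
finger_force: 30.0
```

```bash
python3 - <<'E'
from h import *
s=bot.state();print(s['eef_pos'],s['gripper_width'],s['finger_force'],s['force'])
im,d,p=grab('wrist','w2.png')
im,d,p=grab('side');P=pts(d,p);im2,d2,p2=grab('scene');P2=pts(d2,p2)
for Q in(P,P2):
    Q=box(Q,.33,.63,.2,.54,.02,.04)
    # robust extents: histogram mass
    for a in(0,1):
        h,e=np.histogram(Q[:,a],bins=np.arange(.2,.65,.01));print([(round(x,2),int(k)) for x,k in zip(e,h) if k>4])
E
```

```text
[0.55162513 0.06015959 0.04187994] 0.5700460353042928 29.987332579912618 [-0.06176675 -0.90829386 -0.26955752]
[(np.float64(0.37), 35), (np.float64(0.38), 215), (np.float64(0.39), 195), (np.float64(0.4), 30), (np.float64(0.41), 29), (np.float64(0.42), 26), (np.float64(0.43), 39), (np.float64(0.44), 27), (np.float64(0.45), 25), (np.float64(0.46), 30), (np.float64(0.47), 33), (np.float64(0.48), 31), (np.float64(0.49), 32), (np.float64(0.5), 30), (np.float64(0.51), 34), (np.float64(0.52), 35), (np.float64(0.53), 31), (np.float64(0.54), 31), (np.float64(0.55), 34), (np.float64(0.56), 126), (np.float64(0.57), 246)]
[(np.float64(0.23), 13), (np.float64(0.24), 158), (np.float64(0.25), 80), (np.float64(0.26), 34), (np.float64(0.27), 30), (np.float64(0.28), 32), (np.float64(0.29), 32), (np.float64(0.3), 33), (np.float64(0.31), 33), (np.float64(0.32), 34), (np.float64(0.33), 33), (np.float64(0.34), 32), (np.float64(0.35), 30), (np.float64(0.36), 37), (np.float64(0.37), 34), (np.float64(0.38), 32), (np.float64(0.39), 30), (np.float64(0.4), 36), (np.float64(0.41), 31), (np.float64(0.42), 33), (n
[... 659 characters left out ...]
56), 96), (np.float64(0.57), 69)]
[(np.float64(0.23), 37), (np.float64(0.24), 54), (np.float64(0.25), 12), (np.float64(0.26), 8), (np.float64(0.27), 19), (np.float64(0.28), 11), (np.float64(0.29), 15), (np.float64(0.3), 15), (np.float64(0.31), 14), (np.float64(0.32), 14), (np.float64(0.33), 14), (np.float64(0.34), 13), (np.float64(0.35), 15), (np.float64(0.36), 16), (np.float64(0.37), 9), (np.float64(0.38), 14), (np.float64(0.39), 13), (np.float64(0.4), 10), (np.float64(0.41), 16), (np.float64(0.42), 9), (np.float64(0.43), 14), (np.float64(0.44), 17), (np.float64(0.45), 10), (np.float64(0.46), 12), (np.float64(0.47), 24), (np.float64(0.48), 111), (np.float64(0.49), 54), (np.float64(0.5), 5)]
```

View pics/w2.png

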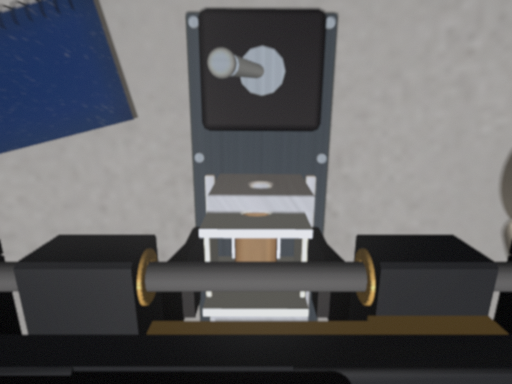

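The empty is held (49.6 mm wide), and the toggle ball at (222,62) is left of its pivot at (262,70), so it looks off. Next: put this one in the tray, then take the other two.

```bash
python3 - <<'E'
import json
from mv import *
json.dump([.5536,.0604,.044,-.11],open('cmd.json','w'))
T=-.11;W=[]
W+=[(.5536,.0604,.125,T,0),(.478,.436,.10,0,0,0),(.478,.436,.022,0,0,1),(.478,.436,.022,0,1,3),(.478,.436,.11,0,1)]
for yb,yt in((0,.367),(-.06,.298)):
    x,y=dw(0,yb);W+=[(x,y,.12,TH,1),(x,y,.024,TH,1,1),(x,y,.024,TH,0,5),(x,y,.125,TH,0),(.478,yt,.12,0,0,0),(.478,yt,.022,0,0,1),(.478,yt,.022,0,1,3),(.478,yt,.11,0,1)]
go(W)
E
```

```text
[[[0, 0.0, 0.0, -0.04, 0, 0, 0.0], [0, 0.0, 0.0, -0.081, 0, 0, 0.0], [0, 0.041, -0.013, -0.078, 0, 0, -0.01], [0, 0.081, -0.026, -0.075, 0, 0, -0.02], [0, 0.122, -0.039, -0.073, 0, 0, -0.04]]]
[[[0, 0.041, -0.011, 0.003, 0, 0, -0.01], [0, 0.082, -0.022, 0.006, 0, 0, -0.02], [0, 0.123, -0.034, 0.009, 0, 0, -0.03], [0, 0.164, -0.045, 0.011, 0, 0, -0.05], [0, 0.205, -0.056, 0.014, 0, 0, -0.06]]]
[[[0, 0.042, -0.009, 0.003, 0, 0, -0.01], [0, 0.042, -0.009, 0.042, 0, 0, -0.01], [0, 0.042, -0.009, 0.081, 0, 0, -0.01], [0, 0.042, -0.009, 0.081, 0, 0, -0.01], [1, 0.042, -0.009, 0.081, 0, 0, -0.01]]]
[[[1, 0.0, 0.0, 0.0, 0, 0, 0.0], [1, 0.0, 0.0, 0.0, 0, 0, 0.0], [1, 0.0, 0.0, 0.0, 0, 0, 0.0], [1, 0.0, 0.0, -0.044, 0, 0, 0.0], [1, 0.0, 0.0, -0.088, 0, 0, 0.0]]]
[[[1, -0.044, 0.007, -0.001, 0, 0, 0.01], [1, -0.088, 0.014, -0.002, 0, 0, 0.02], [1, -0.131, 0.021, -0.003, 0, 0, 0.03], [1, -0.175, 0.027, -0.004, 0, 0, 0.05], [1, -0.218, 0.034, -0.005, 0, 0, 0.06]]]
[[[1, -0.043, 0.01, -0.001, 0, 0, 0.01], [1, -0.086, 0.019, -0.002, 0, 0, 0.02], [1, -0.129, 0.029, -0.003, 0, 0, 0.03], [1, -0.172, 0
[... 2120 characters left out ...]
, -0.03], [0, 0.116, -0.035, 0.002, 0, 0, -0.04], [0, 0.154, -0.047, 0.002, 0, 0, -0.06], [0, 0.193, -0.058, 0.003, 0, 0, -0.07]]]
[[[0, 0.039, -0.009, 0.0, 0, 0, -0.01], [0, 0.079, -0.018, 0.001, 0, 0, -0.02], [0, 0.118, -0.027, 0.001, 0, 0, -0.04], [0, 0.157, -0.036, 0.002, 0, 0, -0.05], [0, 0.157, -0.036, 0.035, 0, 0, -0.05]]]
[[[0, 0.0, 0.0, 0.032, 0, 0, 0.0], [0, 0.0, 0.0, 0.065, 0, 0, 0.0], [0, 0.0, 0.0, 0.065, 0, 0, 0.0], [1, 0.0, 0.0, 0.065, 0, 0, 0.0], [1, 0.0, 0.0, 0.065, 0, 0, 0.0]]]
[[[1, 0.0, 0.0, 0.0, 0, 0, 0.0], [1, 0.0, 0.0, 0.0, 0, 0, 0.0], [1, 0.0, 0.0, -0.044, 0, 0, 0.0], [1, 0.0, 0.0, -0.088, 0, 0, 0.0], [1, 0.0, 0.0, -0.088, 0, 0, 0.0]]]
end [0.4777 0.2978 0.11   0.    ]
```

Call:
carry_out:
  series:
    - [[0,0,0,-0.04,0,0,0],[0,0,0,-0.081,0,0,0],[0,0.041,-0.013,-0.078,0,0,-0.01],[0,0.081,-0.026,-0.075,0,0,-0.02],[0,0.122,-0.039,-0.073,0,0,-0.04]]

```text
time_s: 3.3
eef_pos: [0.5276, 0.1867, 0.116]
eef_rot: [[0.071, 0.997, -0.0], [0.997, -0.071, -0.0], [-0.0, -0.0, -1.0]]
force: [0.9, 0.9, 0.4]
gripper_width: 0.572
finger_force: 30.0
```

Call:
carry_out:
  series:
    - [[0,0.041,-0.011,0.003,0,0,-0.01],[0,0.082,-0.022,0.006,0,0,-0.02],[0,0.123,-0.034,0.009,0,0,-0.03],[0,0.164,-0.045,0.011,0,0,-0.05],[0,0.205,-0.056,0.014,0,0,-0.06]]

```text
time_s: 3.8
eef_pos: [0.4858, 0.3957, 0.1014]
eef_rot: [[0.009, 1.0, -0.001], [1.0, -0.009, -0.001], [-0.001, -0.001, -1.0]]
force: [0.1, 0.1, -1.0]
gripper_width: 0.573
finger_force: 30.0
```

Call:
carry_out:
  series:
    - [[0,0.042,-0.009,0.003,0,0,-0.01],[0,0.042,-0.009,0.042,0,0,-0.01],[0,0.042,-0.009,0.081,0,0,-0.01],[0,0.042,-0.009,0.081,0,0,-0.01],[1,0.042,-0.009,0.081,0,0,-0.01]]

```text
time_s: 4.3
eef_pos: [0.4774, 0.4361, 0.0201]
eef_rot: [[-0.0, 1.0, -0.002], [1.0, 0.0, -0.002], [-0.002, -0.002, -1.0]]
force: [0.5, 0.3, 0.9]
gripper_width: 0.609
finger_force: 0.0
```

Call:
carry_out:
  series:
    - [[1,0,0,0,0,0,0],[1,0,0,0,0,0,0],[1,0,0,0,0,0,0],[1,0,0,-0.044,0,0,0],[1,0,0,-0.088,0,0,0]]

```text
time_s: 4.8
eef_pos: [0.4774, 0.4355, 0.1095]
eef_rot: [[0.0, 1.0, -0.002], [1.0, -0.0, -0.002], [-0.002, -0.002, -1.0]]
force: [1.1, 0.9, 0.2]
gripper_width: 0.975
finger_force: 0.0
```

Call:
carry_out:
  series:
    - [[1,-0.044,0.007,-0.001,0,0,0.01],[1,-0.088,0.014,-0.002,0,0,0.02],[1,-0.131,0.021,-0.003,0,0,0.03],[1,-0.175,0.027,-0.004,0,0,0.05],[1,-0.218,0.034,-0.005,0,0,0.06]]

```text
time_s: 5.3
eef_pos: [0.5122, 0.2166, 0.1152]
eef_rot: [[0.061, 0.998, 0.001], [0.998, -0.061, 0.0], [0.0, 0.001, -1.0]]
force: [0.0, 1.0, -0.3]
gripper_width: 0.998
finger_force: 0.0
```

Call:
carry_out:
  series:
    - [[1,-0.043,0.01,-0.001,0,0,0.01],[1,-0.086,0.019,-0.002,0,0,0.02],[1,-0.129,0.029,-0.003,0,0,0.03],[1,-0.172,0.038,-0.004,0,0,0.04],[1,-0.215,0.048,-0.005,0,0,0.06]]

```text
time_s: 5.8
eef_pos: [0.5472, -0.0009, 0.1203]
eef_rot: [[0.121, 0.993, 0.001], [0.993, -0.121, 0.0], [0.0, 0.001, -1.0]]
force: [1.5, 0.5, 0.9]
gripper_width: 0.998
finger_force: 0.0
```

Call:
carry_out:
  series:
    - [[1,0,0,0.032,0,0,0],[1,0,0,0.064,0,0,0],[1,0,0,0.096,0,0,0],[1,0,0,0.096,0,0,0],[0,0,0,0.096,0,0,0]]

```text
time_s: 6.3
eef_pos: [0.5473, 0.0011, 0.024]
eef_rot: [[0.12, 0.993, -0.0], [0.993, -0.12, 0.0], [0.0, -0.0, -1.0]]
force: [-0.9, -0.2, 1.3]
gripper_width: 0.965
finger_force: 0.0
```

Call:
carry_out:
  series:
    - [[0,0,0,0,0,0,0],[0,0,0,0,0,0,0],[0,0,0,0,0,0,0],[0,0,0,0,0,0,0],[0,0,0,0,0,0,0]]

```text
time_s: 6.8
eef_pos: [0.5475, 0.0011, 0.0242]
eef_rot: [[0.12, 0.993, 0.001], [0.993, -0.12, 0.0], [0.0, 0.001, -1.0]]
force: [0.1, -0.3, 3.8]
gripper_width: 0.576
finger_force: 30.0
```

Tracking is excellent, so I'll carry on with the second and third empties.

Call:
carry_out:
  series:
    - [[0,0,0,-0.034,0,0,0],[0,0,0,-0.067,0,0,0],[0,0,0,-0.101,0,0,0],[0,0.039,-0.013,-0.1,0,0,-0.02],[0,0.079,-0.025,-0.1,0,0,-0.03]]

```text
time_s: 7.3
eef_pos: [0.5324, 0.082, 0.1249]
eef_rot: [[0.094, 0.996, 0.003], [0.996, -0.094, 0.0], [0.0, 0.003, -1.0]]
force: [0.2, 1.4, -0.8]
gripper_width: 0.575
finger_force: 30.0
```

Call:
carry_out:
  series:
    - [[0,0.039,-0.012,0.001,0,0,-0.01],[0,0.079,-0.023,0.001,0,0,-0.03],[0,0.119,-0.034,0.002,0,0,-0.04],[0,0.159,-0.045,0.002,0,0,-0.05],[0,0.199,-0.057,0.003,0,0,-0.06]]

```text
time_s: 7.8
eef_pos: [0.4924, 0.2872, 0.1205]
eef_rot: [[0.03, 1.0, 0.0], [1.0, -0.03, -0.0], [-0.0, 0.0, -1.0]]
force: [0.6, 0.4, -0.7]
gripper_width: 0.573
finger_force: 30.0
```

Call:
carry_out:
  series:
    - [[0,0.04,-0.008,0,0,0,-0.02],[0,0.081,-0.017,0.001,0,0,-0.03],[0,0.081,-0.017,0.034,0,0,-0.03],[0,0.081,-0.017,0.066,0,0,-0.03],[0,0.081,-0.017,0.099,0,0,-0.03]]

```text
time_s: 8.3
eef_pos: [0.4781, 0.3676, 0.0205]
eef_rot: [[-0.001, 1.0, 0.0], [1.0, 0.001, 0.0], [0.0, 0.0, -1.0]]
force: [-0.5, -0.4, -0.8]
gripper_width: 0.571
finger_force: 30.0
```

Call:
carry_out:
  series:
    - [[0,0,0,0,0,0,0],[1,0,0,0,0,0,0],[1,0,0,0,0,0,0],[1,0,0,0,0,0,0],[1,0,0,0,0,0,0]]

```text
time_s: 8.8
eef_pos: [0.4787, 0.3674, 0.0226]
eef_rot: [[0.0, 1.0, 0.001], [1.0, -0.0, 0.001], [0.001, 0.001, -1.0]]
force: [-0.0, -0.1, 0.3]
gripper_width: 0.852
finger_force: 0.0
```

Call:
carry_out:
  series:
    - [[1,0,0,-0.044,0,0,0],[1,0,0,-0.088,0,0,0],[1,-0.043,0.006,-0.089,0,0,0.01],[1,-0.085,0.012,-0.09,0,0,0.02],[1,-0.128,0.018,-0.091,0,0,0.03]]

```text
time_s: 9.3
eef_pos: [0.4966, 0.2381, 0.1137]
eef_rot: [[0.029, 1.0, 0.002], [1.0, -0.029, 0.001], [0.001, 0.002, -1.0]]
force: [0.2, -0.5, 0.2]
gripper_width: 0.997
finger_force: 0.0
```

Call:
carry_out:
  series:
    - [[1,-0.042,0.008,-0.001,0,0,0.02],[1,-0.085,0.015,-0.002,0,0,0.03],[1,-0.127,0.023,-0.003,0,0,0.04],[1,-0.17,0.03,-0.004,0,0,0.05],[1,-0.212,0.038,-0.005,0,0,0.06]]

```text
time_s: 9.8
eef_pos: [0.528, 0.0244, 0.1183]
eef_rot: [[0.09, 0.996, 0.001], [0.996, -0.09, 0.0], [0.0, 0.001, -1.0]]
force: [0.7, 0.1, 0.8]
gripper_width: 0.999
finger_force: 0.0
```

Call:
carry_out:
  series:
    - [[1,-0.042,0.01,-0.001,0,0,0.01],[1,-0.084,0.02,-0.002,0,0,0.03],[1,-0.084,0.02,0.03,0,0,0.03],[1,-0.084,0.02,0.062,0,0,0.03],[1,-0.084,0.02,0.094,0,0,0.03]]

```text
time_s: 10.3
eef_pos: [0.5408, -0.0599, 0.0234]
eef_rot: [[0.121, 0.993, 0.002], [0.993, -0.121, -0.0], [0.0, 0.002, -1.0]]
force: [0.8, 0.3, 0.9]
gripper_width: 0.999
finger_force: 0.0
```

Call:
carry_out:
  series:
    - [[1,0,0,0,0,0,0],[0,0,0,0,0,0,0],[0,0,0,0,0,0,0],[0,0,0,0,0,0,0],[0,0,0,0,0,0,0]]

```text
time_s: 10.8
eef_pos: [0.5413, -0.0593, 0.0249]
eef_rot: [[0.12, 0.993, 0.003], [0.993, -0.12, -0.0], [0.0, 0.003, -1.0]]
force: [1.3, -0.3, -0.3]
gripper_width: 0.721
finger_force: 0.0
```

Call:
carry_out:
  series:
    - [[0,0,0,0,0,0,0],[0,0,0,0,0,0,0],[0,0,0,-0.034,0,0,0],[0,0,0,-0.067,0,0,0],[0,0,0,-0.101,0,0,0]]

```text
time_s: 11.3
eef_pos: [0.5397, -0.0592, 0.1253]
eef_rot: [[0.12, 0.993, -0.001], [0.993, -0.12, 0.0], [-0.0, -0.001, -1.0]]
force: [0.2, -0.4, -1.3]
gripper_width: 0.572
finger_force: 29.9
```

Call:
carry_out:
  series:
    - [[0,0.039,-0.012,0.001,0,0,-0.02],[0,0.077,-0.024,0.001,0,0,-0.03],[0,0.116,-0.035,0.002,0,0,-0.04],[0,0.154,-0.047,0.002,0,0,-0.06],[0,0.193,-0.058,0.003,0,0,-0.07]]

```text
time_s: 11.8
eef_pos: [0.5052, 0.1406, 0.1216]
eef_rot: [[0.05, 0.999, 0.0], [0.999, -0.05, -0.0], [-0.0, 0.0, -1.0]]
force: [2.0, 0.5, -0.6]
gripper_width: 0.57
finger_force: 29.9
```

Call:
carry_out:
  series:
    - [[0,0.039,-0.009,0,0,0,-0.01],[0,0.079,-0.018,0.001,0,0,-0.02],[0,0.118,-0.027,0.001,0,0,-0.04],[0,0.157,-0.036,0.002,0,0,-0.05],[0,0.157,-0.036,0.035,0,0,-0.05]]

```text
time_s: 12.3
eef_pos: [0.4782, 0.3077, 0.0902]
eef_rot: [[-0.009, 1.0, 0.008], [1.0, 0.009, 0.011], [0.011, 0.008, -1.0]]
force: [0.8, -0.1, -0.4]
gripper_width: 0.569
finger_force: 29.9
```

Call:
carry_out:
  series:
    - [[0,0,0,0.032,0,0,0],[0,0,0,0.065,0,0,0],[0,0,0,0.065,0,0,0],[1,0,0,0.065,0,0,0],[1,0,0,0.065,0,0,0]]

```text
time_s: 12.8
eef_pos: [0.478, 0.2981, 0.0225]
eef_rot: [[0.0, 1.0, 0.001], [1.0, -0.0, 0.001], [0.001, 0.001, -1.0]]
force: [-0.3, 0.2, -0.6]
gripper_width: 0.678
finger_force: 0.0
```

Call:
carry_out:
  series:
    - [[1,0,0,0,0,0,0],[1,0,0,0,0,0,0],[1,0,0,-0.044,0,0,0],[1,0,0,-0.088,0,0,0],[1,0,0,-0.088,0,0,0]]

```text
time_s: 13.3
eef_pos: [0.4814, 0.3006, 0.116]
eef_rot: [[0.0, 1.0, 0.011], [1.0, -0.0, 0.007], [0.007, 0.011, -1.0]]
force: [0.8, 1.0, 0.2]
gripper_width: 0.99
finger_force: 0.0
```

```bash
python3 - <<'E'
from mv import *
go([(.54,.05,.2,0,1),(.58,-.33,.34,0,1,3)])
E
```

```text
[[[1, -0.035, 0.009, -0.013, 0, 0, 0.0], [1, -0.071, 0.018, -0.026, 0, 0, 0.0], [1, -0.106, 0.027, -0.039, 0, 0, 0.0], [1, -0.142, 0.036, -0.051, 0, 0, 0.0], [1, -0.177, 0.044, -0.064, 0, 0, 0.0]]]
[[[1, -0.035, 0.009, -0.013, 0, 0, 0.0], [1, -0.071, 0.018, -0.026, 0, 0, 0.0], [1, -0.109, 0.022, -0.04, 0, 0, 0.0], [1, -0.147, 0.026, -0.054, 0, 0, 0.0], [1, -0.185, 0.03, -0.068, 0, 0, 0.0]]]
[[[1, -0.038, 0.004, -0.014, 0, 0, 0.0], [1, -0.076, 0.008, -0.028, 0, 0, 0.0], [1, -0.114, 0.012, -0.042, 0, 0, 0.0], [1, -0.152, 0.016, -0.056, 0, 0, 0.0], [1, -0.19, 0.02, -0.07, 0, 0, 0.0]]]
[[[1, -0.038, 0.004, -0.014, 0, 0, 0.0], [1, -0.076, 0.008, -0.028, 0, 0, 0.0], [1, -0.076, 0.008, -0.028, 0, 0, 0.0], [1, -0.076, 0.008, -0.028, 0, 0, 0.0], [1, -0.076, 0.008, -0.028, 0, 0, 0.0]]]
end [ 0.5797 -0.3302  0.34    0.    ]
```

Call:
carry_out:
  series:
    - [[1,-0.035,0.009,-0.013,0,0,0],[1,-0.071,0.018,-0.026,0,0,0],[1,-0.106,0.027,-0.039,0,0,0],[1,-0.142,0.036,-0.051,0,0,0],[1,-0.177,0.044,-0.064,0,0,0]]

```text
time_s: 13.8
eef_pos: [0.5217, 0.1191, 0.1741]
eef_rot: [[0.0, 1.0, 0.0], [1.0, -0.0, -0.0], [-0.0, 0.0, -1.0]]
force: [-0.2, -0.2, -0.1]
gripper_width: 0.996
finger_force: 0.0
```

Call:
carry_out:
  series:
    - [[1,-0.035,0.009,-0.013,0,0,0],[1,-0.071,0.018,-0.026,0,0,0],[1,-0.109,0.022,-0.04,0,0,0],[1,-0.147,0.026,-0.054,0,0,0],[1,-0.185,0.03,-0.068,0,0,0]]

```text
time_s: 14.3
eef_pos: [0.5514, -0.0657, 0.2421]
eef_rot: [[0.0, 1.0, 0.0], [1.0, -0.0, 0.0], [0.0, 0.0, -1.0]]
force: [0.8, 1.0, 0.2]
gripper_width: 0.999
finger_force: 0.0
```

Call:
carry_out:
  series:
    - [[1,-0.038,0.004,-0.014,0,0,0],[1,-0.076,0.008,-0.028,0,0,0],[1,-0.114,0.012,-0.042,0,0,0],[1,-0.152,0.016,-0.056,0,0,0],[1,-0.19,0.02,-0.07,0,0,0]]

```text
time_s: 14.8
eef_pos: [0.5714, -0.2555, 0.3121]
eef_rot: [[0.0, 1.0, 0.0], [1.0, -0.0, 0.0], [0.0, 0.0, -1.0]]
force: [1.4, -0.2, -0.0]
gripper_width: 1.003
finger_force: 0.0
```

Call:
carry_out:
  series:
    - [[1,-0.038,0.004,-0.014,0,0,0],[1,-0.076,0.008,-0.028,0,0,0],[1,-0.076,0.008,-0.028,0,0,0],[1,-0.076,0.008,-0.028,0,0,0],[1,-0.076,0.008,-0.028,0,0,0]]

```text
time_s: 15.3
eef_pos: [0.5798, -0.3284, 0.3389]
eef_rot: [[-0.002, 1.0, -0.001], [1.0, 0.002, 0.002], [0.002, -0.001, -1.0]]
force: [-0.4, -0.1, 0.2]
gripper_width: 1.001
finger_force: 0.0
```

```bash
cat >> h.py <<'E'
def comps(f,rows=None,zmin=.012):
    im,d,p=grab('wrist',f);P=pts(d,p);np.savez('pics/last.npz',im=im,P=P)
    m=((P[...,2]>zmin)&(P[...,2]<.075)&(d>0)).astype(np.uint8)
    if rows: m[rows:]=0
    m=cv2.morphologyEx(m,cv2.MORPH_OPEN,np.ones((3,3)));n,l,st,c=cv2.connectedComponentsWithStats(m)
    for i in range(1,n):
        if st[i,4]>150:
            Q=P[l==i];T=Q[Q[:,2]>.05];print(st[i],np.median(im[l==i],0),*rect(Q),'top',*(rect(T) if len(T)>9 else ()),Q[:,2].max().round(3))
E
python3 - <<'E'
from h import *
print(bot.state()['eef_pos']);comps('w3.png',rows=232)
E
```

```text
[ 0.57981732 -0.3283818   0.33886559]
[ 112    0   30   91 1168] [72. 71. 70.] [ 401.9 -176.9] [ 32.9 113.3] -7.4 top 0.038
[ 267   35   43   43 1540] [159. 158. 157.] [ 620.5 -191.1] [44.2 50.2] 85.0 top [ 620.6 -191.1] [44.2 50.2] 85.1 0.058
[ 124  135   52   48 1358] [ 52.  118.  112.5] [ 426.5 -327.7] [44.1 50.7] -41.1 top [ 426.4 -327.7] [44.  49.9] -40.9 0.059
[ 221  154   42   40 1204] [155.5 155.  155. ] [ 559.4 -348.9] [44.4 50.1] -75.3 top [ 559.5 -348.9] [44.2 49.7] -75.2 0.059
[222 208  38  24 636] [ 47.  102.   98.5] [ 557.  -436.5] [41.8 44.4] -67.0 top [ 554.2 -429.5] [25.5 44. ] -66.9 0.058
[288 208  38  24 701] [44. 99. 95.] [ 657.9 -433.5] [40.5 44.4] 77.1 top [ 659.5 -426.6] [25.3 44.4] 77.4 0.058
```

View pics/w3.png

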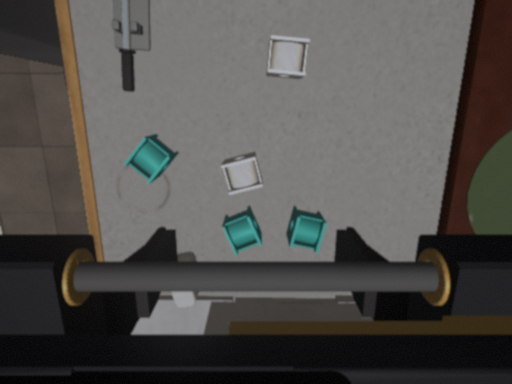

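The picture shows white cassettes at (288,57) and (242,175); the teal ones are excluded. c1 is at (0.6206,-0.191) and c2 at (0.5595,-0.349), with sizes as specified. First, c1 into the +60 bay.

```bash
python3 - <<'E'
from mv import *
x,y=dw(0,.06);a,b=.6206,-.1911
go([(a,b,.12,-.09,1),(a,b,.024,-.09,1,2),(a,b,.024,-.09,0,5),(a,b,.125,-.09,0),(x,y,.12,TH,0,1),(x,y,.05,TH,0,0,.035),(x,y,.033,TH,0,2,.01)])
E
```

```text
[[[1, 0.023, 0.007, 0.037, 0, 0, 0.02], [1, 0.046, 0.014, 0.073, 0, 0, 0.03], [1, 0.07, 0.02, 0.11, 0, 0, 0.05], [1, 0.093, 0.027, 0.147, 0, 0, 0.06], [1, 0.116, 0.034, 0.183, 0, 0, 0.08]]]
[[[1, 0.024, 0.005, 0.037, 0, 0, 0.01], [1, 0.024, 0.005, 0.069, 0, 0, 0.01], [1, 0.024, 0.005, 0.101, 0, 0, 0.01], [1, 0.024, 0.005, 0.133, 0, 0, 0.01], [1, 0.024, 0.005, 0.133, 0, 0, 0.01]]]
[[[1, 0.0, 0.0, 0.0, 0, 0, 0.0], [0, 0.0, 0.0, 0.0, 0, 0, 0.0], [0, 0.0, 0.0, 0.0, 0, 0, 0.0], [0, 0.0, 0.0, 0.0, 0, 0, 0.0], [0, 0.0, 0.0, 0.0, 0, 0, 0.0]]]
[[[0, 0.0, 0.0, 0.0, 0, 0, 0.0], [0, 0.0, 0.0, 0.0, 0, 0, 0.0], [0, 0.0, 0.0, -0.034, 0, 0, 0.0], [0, 0.0, 0.0, -0.067, 0, 0, 0.0], [0, 0.0, 0.0, -0.101, 0, 0, 0.0]]]
[[[0, 0.04, -0.015, 0.001, 0, 0, 0.0], [0, 0.081, -0.03, 0.002, 0, 0, 0.01], [0, 0.122, -0.045, 0.003, 0, 0, 0.01], [0, 0.162, -0.059, 0.003, 0, 0, 0.02], [0, 0.203, -0.074, 0.004, 0, 0, 0.02]]]
[[[0, 0.04, -0.016, 0.001, 0, 0, 0.01], [0, 0.04, -0.016, 0.001, 0, 0, 0.01], [0, 0.04, -0.016, 0.036, 0, 0, 0.01], [0, 0.04, -0.016, 0.071, 0, 0, 0.01], [0, 0.04, -0.016, 0.08, 0, 0, 0.01]]]
[[[0, 0.0, 0.0, 0.008, 0, 0, 0.0], [0, 0.0, 0.0, 0.008, 0, 0, 0.0], [0, 0.0, 0.0, 0.008, 0, 0, 0.0], [0, 0.0, 0.0, 0.008, 0, 0, 0.0], [0, 0.0, 0.0, 0.008, 0, 0, 0.0]]]
end [ 0.5537  0.0597  0.033  -0.12  ]
```

Call:
carry_out:
  series:
    - [[1,0.023,0.007,0.037,0,0,0.02],[1,0.046,0.014,0.073,0,0,0.03],[1,0.07,0.02,0.11,0,0,0.05],[1,0.093,0.027,0.147,0,0,0.06],[1,0.116,0.034,0.183,0,0,0.08]]

```text
time_s: 15.85
eef_pos: [0.6136, -0.2112, 0.1552]
eef_rot: [[0.078, 0.997, 0.0], [0.997, -0.078, 0.001], [0.001, -0.0, -1.0]]
force: [0.7, 0.4, 0.3]
gripper_width: 0.996
finger_force: 0.0
```

Call:
carry_out:
  series:
    - [[1,0.024,0.005,0.037,0,0,0.01],[1,0.024,0.005,0.069,0,0,0.01],[1,0.024,0.005,0.101,0,0,0.01],[1,0.024,0.005,0.133,0,0,0.01],[1,0.024,0.005,0.133,0,0,0.01]]

```text
time_s: 16.35
eef_pos: [0.6169, -0.1876, 0.0191]
eef_rot: [[0.087, 0.996, -0.009], [0.996, -0.087, 0.003], [0.002, -0.01, -1.0]]
force: [-0.8, -0.2, 0.2]
gripper_width: 0.997
finger_force: 0.0
```

Call:
carry_out:
  series:
    - [[1,0,0,0,0,0,0],[0,0,0,0,0,0,0],[0,0,0,0,0,0,0],[0,0,0,0,0,0,0],[0,0,0,0,0,0,0]]

```text
time_s: 16.85
eef_pos: [0.6211, -0.1908, 0.0246]
eef_rot: [[0.09, 0.996, 0.002], [0.996, -0.09, -0.0], [-0.0, 0.002, -1.0]]
force: [-0.2, -0.9, -0.1]
gripper_width: 0.721
finger_force: 0.0
```

Call:
carry_out:
  series:
    - [[0,0,0,0,0,0,0],[0,0,0,0,0,0,0],[0,0,0,-0.034,0,0,0],[0,0,0,-0.067,0,0,0],[0,0,0,-0.101,0,0,0]]

```text
time_s: 17.35
eef_pos: [0.6198, -0.1904, 0.1247]
eef_rot: [[0.09, 0.996, -0.002], [0.996, -0.09, 0.001], [0.0, -0.002, -1.0]]
force: [0.1, -0.6, -2.3]
gripper_width: 0.569
finger_force: 30.0
```

Call:
carry_out:
  series:
    - [[0,0.04,-0.015,0.001,0,0,0],[0,0.081,-0.03,0.002,0,0,0.01],[0,0.122,-0.045,0.003,0,0,0.01],[0,0.162,-0.059,0.003,0,0,0.02],[0,0.203,-0.074,0.004,0,0,0.02]]

```text
time_s: 17.85
eef_pos: [0.5642, 0.0196, 0.1202]
eef_rot: [[0.11, 0.994, -0.001], [0.994, -0.11, -0.0], [-0.0, -0.001, -1.0]]
force: [1.8, 0.4, -2.2]
gripper_width: 0.571
finger_force: 30.0
```

Call:
carry_out:
  series:
    - [[0,0.04,-0.016,0.001,0,0,0.01],[0,0.04,-0.016,0.001,0,0,0.01],[0,0.04,-0.016,0.036,0,0,0.01],[0,0.04,-0.016,0.06,0,0,0.01],[0,0.04,-0.016,0.08,0,0,0.01]]

```text
time_s: 18.35
eef_pos: [0.5527, 0.0592, 0.0389]
eef_rot: [[0.12, 0.993, -0.002], [0.993, -0.12, -0.001], [-0.001, -0.002, -1.0]]
force: [-0.5, 0.3, -2.3]
gripper_width: 0.572
finger_force: 30.0
```

Call:
carry_out:
  series:
    - [[0,0,0,0.008,0,0,0],[0,0,0,0.008,0,0,0],[0,0,0,0.008,0,0,0],[0,0,0,0.008,0,0,0],[0,0,0,0.008,0,0,0]]

```text
time_s: 18.85
eef_pos: [0.5539, 0.0597, 0.0329]
eef_rot: [[0.12, 0.993, 0.001], [0.993, -0.12, 0.0], [0.0, 0.001, -1.0]]
force: [-0.2, -0.1, -3.3]
gripper_width: 0.572
finger_force: 30.0
```

```bash
python3 - <<'E'
from mv import *
x,y=dw(0,.06);
go([(x,y,.033,TH,1,4),(x,y,.12,TH,1),(.56,-.31,.26,0,1,4)])
E
```

```text
[[[1, 0.0, 0.0, 0.0, 0, 0, 0.0], [1, 0.0, 0.0, 0.0, 0, 0, 0.0], [1, 0.0, 0.0, 0.0, 0, 0, 0.0], [1, 0.0, 0.0, 0.0, 0, 0, 0.0], [1, 0.0, 0.0, 0.0, 0, 0, 0.0]]]
[[[1, 0.0, 0.0, -0.043, 0, 0, 0.0], [1, 0.0, 0.0, -0.087, 0, 0, 0.0], [1, -0.04, 0.006, -0.103, 0, 0, -0.02], [1, -0.081, 0.011, -0.118, 0, 0, -0.03], [1, -0.122, 0.017, -0.134, 0, 0, -0.04]]]
[[[1, -0.041, 0.004, -0.015, 0, 0, -0.02], [1, -0.082, 0.008, -0.031, 0, 0, -0.03], [1, -0.123, 0.012, -0.046, 0, 0, -0.04], [1, -0.164, 0.016, -0.062, 0, 0, -0.05], [1, -0.204, 0.02, -0.077, 0, 0, -0.07]]]
[[[1, -0.042, 0.001, -0.016, 0, 0, -0.01], [1, -0.042, 0.001, -0.016, 0, 0, -0.01], [1, -0.042, 0.001, -0.016, 0, 0, -0.01], [1, -0.042, 0.001, -0.016, 0, 0, -0.01], [1, -0.042, 0.001, -0.016, 0, 0, -0.01]]]
end [ 0.5602 -0.3104  0.26    0.    ]
```

Call:
carry_out:
  series:
    - [[1,0,0,0,0,0,0],[1,0,0,0,0,0,0],[1,0,0,0,0,0,0],[1,0,0,0,0,0,0],[1,0,0,0,0,0,0]]

```text
time_s: 19.35
eef_pos: [0.5538, 0.0598, 0.0327]
eef_rot: [[0.12, 0.993, 0.0], [0.993, -0.12, 0.0], [0.0, 0.0, -1.0]]
force: [0.8, -0.3, -0.1]
gripper_width: 0.936
finger_force: 0.0
```

Call:
carry_out:
  series:
    - [[1,0,0,-0.043,0,0,0],[1,0,0,-0.087,0,0,0],[1,-0.04,0.006,-0.103,0,0,-0.02],[1,-0.081,0.011,-0.118,0,0,-0.03],[1,-0.122,0.017,-0.134,0,0,-0.04]]

```text
time_s: 19.85
eef_pos: [0.5557, -0.0645, 0.1676]
eef_rot: [[0.078, 0.997, 0.001], [0.997, -0.078, 0.0], [0.0, 0.001, -1.0]]
force: [2.0, -0.6, -0.8]
gripper_width: 1.0
finger_force: 0.0
```

Call:
carry_out:
  series:
    - [[1,-0.041,0.004,-0.015,0,0,-0.02],[1,-0.082,0.008,-0.031,0,0,-0.03],[1,-0.123,0.012,-0.046,0,0,-0.04],[1,-0.164,0.016,-0.062,0,0,-0.05],[1,-0.204,0.02,-0.077,0,0,-0.07]]

```text
time_s: 20.35
eef_pos: [0.5592, -0.2701, 0.2444]
eef_rot: [[0.01, 1.0, 0.0], [1.0, -0.01, -0.0], [-0.0, 0.0, -1.0]]
force: [1.4, 0.2, -0.3]
gripper_width: 0.999
finger_force: 0.0
```

Call:
carry_out:
  series:
    - [[1,-0.042,0.001,-0.016,0,0,-0.01],[1,-0.042,0.001,-0.016,0,0,-0.01],[1,-0.042,0.001,-0.016,0,0,-0.01],[1,-0.042,0.001,-0.016,0,0,-0.01],[1,-0.042,0.001,-0.016,0,0,-0.01]]

```text
time_s: 20.85
eef_pos: [0.5604, -0.3083, 0.2589]
eef_rot: [[-0.003, 1.0, -0.001], [1.0, 0.003, 0.001], [0.001, -0.001, -1.0]]
force: [-0.2, 1.1, 0.2]
gripper_width: 1.001
finger_force: 0.0
```

```bash
python3 - <<'E'
from h import *
print(bot.state()['eef_pos']);comps('w4.png',rows=232)
E
```

```text
[ 0.56037763 -0.30833148  0.25891522]
[ 100    0   37  106 1646] [66. 66. 65.] [ 400.2 -177.8] [ 34.1 110.9] -10.5 top 0.039
[ 116  156   62   59 1863] [ 51. 117. 112.] [ 426.4 -327.7] [44.1 51. ] -40.9 top [ 426.4 -327.7] [44. 50.] -40.8 0.058
[ 231  177   48   50 1750] [153. 153. 152.] [ 559.4 -349. ] [44.8 50.1] -75.2 top [ 559.5 -348.9] [44.8 49.2] -76.1 0.058
```

```bash
python3 - <<'E'
from mv import *
x,y=dw(0,0);a,b=.5595,-.349
go([(a,b,.12,.25,1),(a,b,.024,.25,1,2),(a,b,.024,.25,0,5),(a,b,.125,.25,0),(x,y,.12,TH,0,1),(x,y,.042,TH,0,0,.03),(x,y,.033,TH,0,2,.01)])
E
```

```text
[[[1, -0.01, 0.0, 0.035, 0, 0, -0.06], [1, -0.019, 0.0, 0.07, 0, 0, -0.12], [1, -0.029, 0.0, 0.105, 0, 0, -0.19], [1, -0.039, -0.001, 0.14, 0, 0, -0.25], [1, -0.039, -0.001, 0.172, 0, 0, -0.25]]]
[[[1, 0.0, 0.0, 0.032, 0, 0, 0.0], [1, 0.0, 0.0, 0.064, 0, 0, 0.0], [1, 0.0, 0.0, 0.064, 0, 0, 0.0], [1, 0.0, 0.0, 0.064, 0, 0, 0.0], [0, 0.0, 0.0, 0.064, 0, 0, 0.0]]]
[[[0, 0.0, 0.0, 0.0, 0, 0, 0.0], [0, 0.0, 0.0, 0.0, 0, 0, 0.0], [0, 0.0, 0.0, 0.0, 0, 0, 0.0], [0, 0.0, 0.0, 0.0, 0, 0, 0.0], [0, 0.0, 0.0, 0.0, 0, 0, 0.0]]]
[[[0, 0.0, 0.0, -0.034, 0, 0, 0.0], [0, 0.0, 0.0, -0.067, 0, 0, 0.0], [0, 0.0, 0.0, -0.101, 0, 0, 0.0], [0, 0.043, 0.01, -0.1, 0, 0, 0.05], [0, 0.086, 0.019, -0.1, 0, 0, 0.09]]]
[[[0, 0.043, 0.005, 0.001, 0, 0, 0.05], [0, 0.087, 0.011, 0.002, 0, 0, 0.09], [0, 0.13, 0.016, 0.002, 0, 0, 0.14], [0, 0.173, 0.022, 0.003, 0, 0, 0.18], [0, 0.217, 0.027, 0.003, 0, 0, 0.23]]]
[[[0, 0.043, -0.005, 0.001, 0, 0, 0.04], [0, 0.043, -0.005, 0.001, 0, 0, 0.04], [0, 0.043, -0.005, 0.027, 0, 0, 0.04], [0, 0.043, -0.005, 0.053, 0, 0, 0.04], [0, 0.043, -0.005, 0.079, 0, 0, 0.04]]]
[[[0, 0.0, 0.0, 0.009, 0, 0, 0.0], [0, 0.0, 0.0, 0.009, 0, 0, 0.0], [0, 0.0, 0.0, 0.009, 0, 0, 0.0], [0, 0.0, 0.0, 0.009, 0, 0, 0.0], [0, 0.0, 0.0, 0.009, 0, 0, 0.0]]]
end [ 5.464e-01  4.000e-04  3.300e-02 -1.100e-01]
```

Call:
carry_out:
  series:
    - [[1,-0.01,0,0.035,0,0,-0.06],[1,-0.019,0,0.07,0,0,-0.12],[1,-0.029,0,0.105,0,0,-0.19],[1,-0.039,-0.001,0.14,0,0,-0.25],[1,-0.039,-0.001,0.172,0,0,-0.25]]

```text
time_s: 21.4
eef_pos: [0.5585, -0.35, 0.0858]
eef_rot: [[-0.248, 0.969, -0.001], [0.969, 0.248, -0.0], [-0.0, -0.001, -1.0]]
force: [-0.3, 0.4, -0.4]
gripper_width: 1.0
finger_force: 0.0
```

Call:
carry_out:
  series:
    - [[1,0,0,0.032,0,0,0],[1,0,0,0.064,0,0,0],[1,0,0,0.064,0,0,0],[1,0,0,0.064,0,0,0],[0,0,0,0.064,0,0,0]]

```text
time_s: 21.9
eef_pos: [0.5607, -0.3497, 0.0256]
eef_rot: [[-0.248, 0.969, 0.003], [0.969, 0.248, -0.002], [-0.002, 0.003, -1.0]]
force: [0.6, -0.5, 0.3]
gripper_width: 0.962
finger_force: 0.0
```

Call:
carry_out:
  series:
    - [[0,0,0,0,0,0,0],[0,0,0,0,0,0,0],[0,0,0,0,0,0,0],[0,0,0,0,0,0,0],[0,0,0,0,0,0,0]]

```text
time_s: 22.4
eef_pos: [0.5594, -0.3494, 0.0239]
eef_rot: [[-0.247, 0.969, 0.001], [0.969, 0.247, -0.0], [-0.0, 0.001, -1.0]]
force: [-0.3, 0.3, 0.7]
gripper_width: 0.575
finger_force: 30.0
```

Call:
carry_out:
  series:
    - [[0,0,0,-0.034,0,0,0],[0,0,0,-0.067,0,0,0],[0,0,0,-0.101,0,0,0],[0,0.043,0.01,-0.1,0,0,0.05],[0,0.086,0.019,-0.1,0,0,0.09]]

```text
time_s: 22.9
eef_pos: [0.5562, -0.262, 0.1244]
eef_rot: [[-0.154, 0.988, 0.002], [0.988, 0.154, -0.001], [-0.001, 0.002, -1.0]]
force: [0.5, 1.5, -3.6]
gripper_width: 0.571
finger_force: 30.0
```

Call:
carry_out:
  series:
    - [[0,0.043,0.005,0.001,0,0,0.05],[0,0.087,0.011,0.002,0,0,0.09],[0,0.13,0.016,0.002,0,0,0.14],[0,0.173,0.022,0.003,0,0,0.18],[0,0.217,0.027,0.003,0,0,0.23]]

```text
time_s: 23.4
eef_pos: [0.5476, -0.0412, 0.1201]
eef_rot: [[0.072, 0.997, -0.001], [0.997, -0.072, 0.0], [-0.0, -0.001, -1.0]]
force: [1.4, 1.3, -1.8]
gripper_width: 0.572
finger_force: 30.0
```

Call:
carry_out:
  series:
    - [[0,0.043,-0.005,0.001,0,0,0.04],[0,0.043,-0.005,0.001,0,0,0.04],[0,0.043,-0.005,0.027,0,0,0.04],[0,0.043,-0.005,0.053,0,0,0.04],[0,0.043,-0.005,0.079,0,0,0.04]]

```text
time_s: 23.9
eef_pos: [0.5461, 0.0001, 0.0406]
eef_rot: [[0.11, 0.994, 0.0], [0.994, -0.11, -0.0], [-0.0, 0.0, -1.0]]
force: [1.2, 0.2, -1.3]
gripper_width: 0.574
finger_force: 30.0
```

Call:
carry_out:
  series:
    - [[0,0,0,0.009,0,0,0],[0,0,0,0.009,0,0,0],[0,0,0,0.009,0,0,0],[0,0,0,0.009,0,0,0],[0,0,0,0.009,0,0,0]]

```text
time_s: 24.4
eef_pos: [0.5466, 0.0004, 0.0329]
eef_rot: [[0.11, 0.994, 0.001], [0.994, -0.11, 0.0], [0.0, 0.001, -1.0]]
force: [-0.4, -0.1, -1.9]
gripper_width: 0.573
finger_force: 30.0
```

Call:
carry_out:
  series:
    - [[1,0,0,0,0,0,0],[1,0,0,0,0,0,0],[1,0,0,0,0,0,0],[1,0,0,0,0,0,0],[1,0,0,0,0,0,0]]

```text
time_s: 24.9
eef_pos: [0.5465, 0.0005, 0.0327]
eef_rot: [[0.11, 0.994, 0.0], [0.994, -0.11, 0.0], [0.0, 0.0, -1.0]]
force: [-0.0, 1.2, 0.9]
gripper_width: 0.938
finger_force: 0.0
```

```bash
python3 - <<'E'
from mv import *
c=load();go([(c[0],c[1],.12,c[3],1),(.49,-.13,.37,0,1,4)])
E
```

```text
[[[1, 0.0, 0.0, -0.043, 0, 0, 0.0], [1, 0.0, 0.0, -0.087, 0, 0, 0.0], [1, -0.019, -0.006, -0.123, 0, 0, -0.02], [1, -0.039, -0.012, -0.158, 0, 0, -0.03], [1, -0.058, -0.018, -0.194, 0, 0, -0.05]]]
[[[1, -0.019, -0.007, -0.036, 0, 0, -0.01], [1, -0.038, -0.014, -0.072, 0, 0, -0.03], [1, -0.057, -0.021, -0.107, 0, 0, -0.04], [1, -0.077, -0.028, -0.143, 0, 0, -0.06], [1, -0.077, -0.028, -0.143, 0, 0, -0.06]]]
[[[1, 0.0, 0.0, 0.0, 0, 0, 0.0], [1, 0.0, 0.0, 0.0, 0, 0, 0.0], [1, 0.0, 0.0, 0.0, 0, 0, 0.0], [1, 0.0, 0.0, 0.0, 0, 0, 0.0], [1, 0.0, 0.0, 0.0, 0, 0, 0.0]]]
end [ 0.4896 -0.1305  0.37   -0.    ]
```

Call:
carry_out:
  series:
    - [[1,0,0,-0.043,0,0,0],[1,0,0,-0.087,0,0,0],[1,-0.019,-0.006,-0.123,0,0,-0.02],[1,-0.039,-0.012,-0.158,0,0,-0.03],[1,-0.058,-0.018,-0.194,0,0,-0.05]]

```text
time_s: 25.4
eef_pos: [0.5215, -0.0559, 0.2281]
eef_rot: [[0.059, 0.998, 0.0], [0.998, -0.059, -0.0], [-0.0, 0.0, -1.0]]
force: [0.8, -0.2, 0.4]
gripper_width: 1.003
finger_force: 0.0
```

Call:
carry_out:
  series:
    - [[1,-0.019,-0.007,-0.036,0,0,-0.01],[1,-0.038,-0.014,-0.072,0,0,-0.03],[1,-0.057,-0.021,-0.107,0,0,-0.04],[1,-0.077,-0.028,-0.143,0,0,-0.06],[1,-0.077,-0.028,-0.143,0,0,-0.06]]

```text
time_s: 25.9
eef_pos: [0.4905, -0.1344, 0.3751]
eef_rot: [[0.006, 1.0, 0.01], [1.0, -0.006, -0.003], [-0.003, 0.01, -1.0]]
force: [0.6, -0.3, 0.6]
gripper_width: 0.998
finger_force: 0.0
```

Call:
carry_out:
  series:
    - [[1,0,0,0,0,0,0],[1,0,0,0,0,0,0],[1,0,0,0,0,0,0],[1,0,0,0,0,0,0],[1,0,0,0,0,0,0]]

```text
time_s: 26.4
eef_pos: [0.4895, -0.13, 0.3688]
eef_rot: [[-0.001, 1.0, -0.001], [1.0, 0.001, 0.0], [0.0, -0.001, -1.0]]
force: [-0.9, -0.0, -1.0]
gripper_width: 0.998
finger_force: 0.0
```

```bash
python3 - <<'E'
from h import *
from mv import O,TH
print(bot.state()['eef_pos']);comps('w5.png',rows=236)
P=np.load('pics/last.npz')['P'];im=np.load('pics/last.npz')['im']
Q=box(P[:236],.37,.45,-.32,.12,.019,.045)
for y in np.arange(-.25,.06,.01):
    R=Q[abs(Q[:,1]-y)<.005]
    if len(R)>2: print(round(y,2),len(R),np.percentile(R[:,0],[3,50,97]).round(4),np.percentile(R[:,2],[50,95]).round(4))
E
```

```text
[ 0.48948042 -0.12995942  0.36878685]
[ 270    0   57  135 3959] [158. 160. 162.] [550.2  -1.8] [ 59.1 184.7] -6.5 top [545.4  -7.3] [ 50.6 172.8] -6.7 0.067
[400   0  29  40 556] [76. 72. 66.] [704.1  57.3] [17.3 63.4] -28.9 top [701.5  52.6] [15.6 52.8] -31.2 0.075
[455   0  39  34 917] [76. 72. 66.] [781.1  62.1] [14.2 55.7] -11.4 top [781.6  56.4] [ 8.8 47.3] -22.2 0.075
[413  28  43  19 479] [86. 81. 74.] [737.3  33.4] [ 7.1 44.7] 71.2 top [737.3  33.4] [ 7.1 44.7] 71.0 0.075
[ 478   39   34   61 1699] [95. 89. 80.] [824.9  -5.8] [36.7 76.7] 10.1 top [824.9  -5.8] [36.7 76.7] 10.1 0.075
[441  45  33  55 891] [52. 53. 48.] [776.1 -12. ] [29.6 70.9] 8.0 top [773.3 -11.3] [24.1 70.8] 3.6 0.075
[ 192   52   26  166 1462] [123. 124. 124.] [ 407.8 -106.1] [ 34.  251.6] -3.6 top 0.038
[269  57   8  41 159] [150. 153. 160.] [514. -14.] [ 5.9 58. ] -6.6 top 0.016
-0.23 35 [0.395  0.4017 0.4076] [0.0345 0.0365]
-0.22 53 [0.3951 0.4019 0.4081] [0.0348 0.0364]
-0.21 54 [0.3954 0.4023 0.4086] [0.0343 0.0364]
-0.2 53 [0.396  0.4028 0.409 ] [0.0349 0.0362]
-0.19 48 [0.3983 0.404  0.4093] [0.03
[... 315 characters left out ...]
5 0.4078 0.4114] [0.03   0.0313]
-0.11 45 [0.4039 0.4089 0.4128] [0.0298 0.0317]
-0.1 43 [0.4042 0.4094 0.4136] [0.0295 0.0321]
-0.09 47 [0.4046 0.4098 0.414 ] [0.0299 0.0324]
-0.08 49 [0.405  0.4102 0.4146] [0.03   0.0321]
-0.07 40 [0.4072 0.4107 0.415 ] [0.0302 0.0313]
-0.06 38 [0.4077 0.4123 0.4155] [0.0301 0.0319]
-0.05 47 [0.4081 0.4129 0.4169] [0.03   0.0318]
-0.04 49 [0.4084 0.4135 0.4173] [0.0301 0.0324]
-0.03 50 [0.4089 0.4138 0.4179] [0.0297 0.0319]
-0.02 87 [0.4006 0.4155 0.4294] [0.0299 0.0321]
-0.01 159 [0.3972 0.4131 0.4305] [0.0309 0.0331]
0.0 50 [0.4006 0.4157 0.4202] [0.0301 0.0315]
0.01 47 [0.4122 0.4167 0.4205] [0.0297 0.0318]
0.02 13 [0.4142 0.4169 0.4189] [0.0278 0.0294]
```

View pics/w5.png

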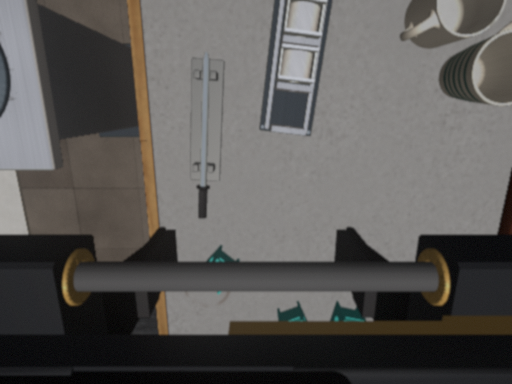

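The picture shows two full cassettes seated in the far and middle bays at (305,15) and (297,62), the near bay empty at (291,105), and the spindle with its handle at (203,200). From the fit the handle middle is at about (0.4026,-0.209) with yaw -0.064. Next I'll grip it and check before the insertion.

```bash
python3 - <<'E'
from mv import *
a,b=.4024,-.211;x,y=dw(0,-.350)
go([(a,b,.12,-.06,1),(a,b,.01,-.06,1,2),(a,b,.01,-.06,0,7),(a,b,.13,-.06,0,0,.03),(x,y,.13,TH,0,4)])
E
```

```text
[[[1, -0.012, -0.012, 0.036, 0, 0, 0.01], [1, -0.023, -0.025, 0.071, 0, 0, 0.02], [1, -0.035, -0.037, 0.107, 0, 0, 0.03], [1, -0.046, -0.05, 0.143, 0, 0, 0.03], [1, -0.058, -0.062, 0.179, 0, 0, 0.04]]]
[[[1, -0.012, -0.012, 0.035, 0, 0, 0.01], [1, -0.024, -0.024, 0.071, 0, 0, 0.02], [1, -0.024, -0.024, 0.108, 0, 0, 0.02], [1, -0.024, -0.024, 0.144, 0, 0, 0.02], [1, -0.024, -0.024, 0.181, 0, 0, 0.02]]]
[[[1, 0.0, 0.0, 0.0, 0, 0, 0.0], [1, 0.0, 0.0, 0.0, 0, 0, 0.0], [0, 0.0, 0.0, 0.0, 0, 0, 0.0], [0, 0.0, 0.0, 0.0, 0, 0, 0.0], [0, 0.0, 0.0, 0.0, 0, 0, 0.0]]]
[[[0, 0.0, 0.0, 0.0, 0, 0, 0.0], [0, 0.0, 0.0, 0.0, 0, 0, 0.0], [0, 0.0, 0.0, 0.0, 0, 0, 0.0], [0, 0.0, 0.0, 0.0, 0, 0, 0.0], [0, 0.0, 0.0, 0.0, 0, 0, 0.0]]]
[[[0, 0.0, 0.0, -0.03, 0, 0, 0.0], [0, 0.0, 0.0, -0.06, 0, 0, 0.0], [0, 0.0, 0.0, -0.09, 0, 0, 0.0], [0, 0.0, 0.0, -0.12, 0, 0, 0.0], [0, -0.032, 0.028, -0.12, 0, 0, 0.01]]]
[[[0, -0.032, 0.028, 0.0, 0, 0, 0.02], [0, -0.064, 0.057, 0.0, 0, 0, 0.03], [0, -0.096, 0.085, 0.0, 0, 0, 0.04], [0, -0.096, 0.085, 0.0, 0, 0, 0.04], [0, -0.096, 0.085, 0.0, 0, 0, 0.04]]]
[[[0, 0.0, 0.0, 0.0, 0, 0, 0.0], [0, 0.0, 0.0, 0.0, 0, 0, 0.0], [0, 0.0, 0.0, 0.0, 0, 0, 0.0], [0, 0.0, 0.0, 0.0, 0, 0, 0.0], [0, 0.0, 0.0, 0.0, 0, 0, 0.0]]]
end [ 0.5067 -0.3468  0.13   -0.11  ]
```

Call:
carry_out:
  series:
    - [[1,-0.012,-0.012,0.036,0,0,0.01],[1,-0.023,-0.025,0.071,0,0,0.02],[1,-0.035,-0.037,0.107,0,0,0.03],[1,-0.046,-0.05,0.143,0,0,0.03],[1,-0.058,-0.062,0.179,0,0,0.04]]

```text
time_s: 26.95
eef_pos: [0.427, -0.1886, 0.1894]
eef_rot: [[0.04, 0.999, 0.001], [0.999, -0.04, -0.0], [-0.0, 0.001, -1.0]]
force: [0.7, 0.2, -0.5]
gripper_width: 0.997
finger_force: 0.0
```

Call:
carry_out:
  series:
    - [[1,-0.012,-0.012,0.035,0,0,0.01],[1,-0.024,-0.024,0.071,0,0,0.02],[1,-0.024,-0.024,0.108,0,0,0.02],[1,-0.024,-0.024,0.145,0,0,0.02],[1,-0.024,-0.024,0.168,0,0,0.02]]

```text
time_s: 27.45
eef_pos: [0.4015, -0.211, 0.0203]
eef_rot: [[0.06, 0.998, -0.003], [0.998, -0.06, 0.001], [0.001, -0.003, -1.0]]
force: [-0.4, -0.1, 0.2]
gripper_width: 1.0
finger_force: 0.0
```

Call:
carry_out:
  series:
    - [[1,0,0,0.013,0,0,0],[1,0,0,0.013,0,0,0],[1,0,0,0.013,0,0,0],[0,0,0,0.013,0,0,0],[0,0,0,0.013,0,0,0]]

```text
time_s: 27.95
eef_pos: [0.4034, -0.2117, 0.0105]
eef_rot: [[0.06, 0.998, 0.002], [0.998, -0.06, -0.001], [-0.001, 0.002, -1.0]]
force: [-1.3, 0.2, -0.1]
gripper_width: 0.895
finger_force: 0.0
```

Call:
carry_out:
  series:
    - [[0,0,0,0,0,0,0],[0,0,0,0,0,0,0],[0,0,0,0,0,0,0],[0,0,0,0,0,0,0],[0,0,0,0,0,0,0]]

```text
time_s: 28.45
eef_pos: [0.4026, -0.2114, 0.0096]
eef_rot: [[0.06, 0.998, 0.0], [0.998, -0.06, 0.0], [0.0, 0.0, -1.0]]
force: [-0.4, 0.3, -0.4]
gripper_width: 0.447
finger_force: 0.0
```

Call:
carry_out:
  series:
    - [[0,0,0,0,0,0,0],[0,0,0,0,0,0,0],[0,0,0,0,0,0,0],[0,0,0,0,0,0,0],[0,0,0,0,0,0,0]]

```text
time_s: 28.95
eef_pos: [0.4025, -0.2114, 0.0095]
eef_rot: [[0.06, 0.998, -0.0], [0.998, -0.06, 0.0], [0.0, -0.0, -1.0]]
force: [-0.1, -1.0, -0.4]
gripper_width: 0.16
finger_force: 30.0
```

Gripped: 0.16×87 = 14 mm, as expected. Next I'll lift, carry and look.

Call:
carry_out:
  series:
    - [[0,0,0,0,0,0,0],[0,0,0,-0.03,0,0,0],[0,0,0,-0.06,0,0,0],[0,0,0,-0.09,0,0,0],[0,0,0,-0.12,0,0,0]]

```text
time_s: 29.45
eef_pos: [0.4023, -0.2113, 0.1306]
eef_rot: [[0.06, 0.998, -0.0], [0.998, -0.06, 0.0], [0.0, -0.0, -1.0]]
force: [0.2, 0.3, -0.6]
gripper_width: 0.155
finger_force: 30.0
```

Call:
carry_out:
  series:
    - [[0,-0.032,0.028,0,0,0,0.01],[0,-0.064,0.057,0,0,0,0.02],[0,-0.096,0.085,0,0,0,0.04],[0,-0.128,0.113,0,0,0,0.05],[0,-0.128,0.113,0,0,0,0.05]]

```text
time_s: 29.95
eef_pos: [0.5101, -0.351, 0.1293]
eef_rot: [[0.113, 0.994, 0.002], [0.994, -0.113, -0.005], [-0.004, 0.003, -1.0]]
force: [-0.9, 0.8, -1.1]
gripper_width: 0.156
finger_force: 30.0
```

Call:
carry_out:
  series:
    - [[0,0,0,0,0,0,0],[0,0,0,0,0,0,0],[0,0,0,0,0,0,0],[0,0,0,0,0,0,0],[0,0,0,0,0,0,0]]

```text
time_s: 30.45
eef_pos: [0.5076, -0.3454, 0.1298]
eef_rot: [[0.109, 0.994, 0.0], [0.994, -0.109, 0.0], [0.0, 0.0, -1.0]]
force: [0.5, -0.4, -1.0]
gripper_width: 0.159
finger_force: 30.0
```

```bash
cat > sp.py <<'E'
# spindle shaft line in world from wrist depth: returns points along tool x
from h import *
def shaft(f=None,tool=True):
    s=bot.state();R=s['eef_rot'];t=s['eef_pos'];im,d,p=grab('wrist',f);P=pts(d,p)
    q=(P-t)@R   # tool frame
    m=(d>0)&(abs(q[...,1])<.02)&(abs(q[...,2]+.016)<.025)&(q[...,0]>.04)&(q[...,0]<.26)
    Q=q[m]
    for x in np.arange(.04,.25,.015):
        r=Q[abs(Q[:,0]-x)<.006]
        if len(r)>3: print('toolx %.3f n%d y(mid of range) %.4f w %.4f  z top %.4f'%(x,len(r),(r[:,1].min()+r[:,1].max())/2,np.ptp(r[:,1]),np.percentile(r[:,2],15)))
    print('xmax',Q[:,0].max(),'tcp',t,'yaw',np.arctan2(R[1,1],R[0,1]),'z',R[:,2],s['gripper_width'],s['finger_force'],s['force'])
    return im
E
python3 - <<'E'
from sp import *
shaft('w6.png')
E
```

```text
toolx 0.040 n275 y(mid of range) -0.0001 w 0.0097  z top -0.0215
toolx 0.055 n591 y(mid of range) -0.0001 w 0.0096  z top -0.0214
toolx 0.070 n657 y(mid of range) -0.0004 w 0.0098  z top -0.0214
toolx 0.085 n690 y(mid of range) -0.0004 w 0.0095  z top -0.0214
toolx 0.100 n770 y(mid of range) -0.0004 w 0.0100  z top -0.0214
toolx 0.115 n355 y(mid of range) -0.0004 w 0.0099  z top -0.0212
xmax 0.11495547696633432 tcp [ 0.50764096 -0.3454035   0.12984956] yaw -0.10942377228008802 z [ 4.22073522e-04  1.91954894e-04 -9.99999893e-01] 0.1592911389822359 29.999841637909412 [ 0.53740735 -0.42633917 -0.97188904]
```

View pics/w6.png

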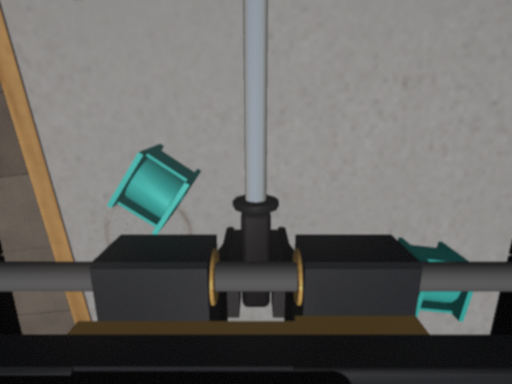

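The spindle is centred and level in the fingers, with its axis 16.3 mm above the TCP. Next I'll line it up with the hole axis, lower it and advance.

```bash
sed -i 's/round(c\[3\]-a,2)/round(c[3]-a,3)/' mv.py; python3 - <<'E'
from mv import *
json.dump([.5075,-.3456,.13,-.11],open('cmd.json','w'))
p=dw(0,-.348);q=dw(0,-.300)
go([(*p,.06,TH,0),(*p,.0197,TH,0,4,.02),(*q,.0197,TH,0,1,.012)])
E
```

```text
[[[0, 0.0, 0.0, 0.035, 0, 0, 0.003], [0, 0.0, -0.001, 0.07, 0, 0, 0.005], [0, 0.0, -0.001, 0.083, 0, 0, 0.005], [0, 0.0, -0.001, 0.097, 0, 0, 0.005], [0, 0.0, -0.001, 0.11, 0, 0, 0.005]]]
[[[0, 0.0, 0.0, 0.0, 0, 0, 0.0], [0, 0.0, 0.0, 0.0, 0, 0, 0.0], [0, 0.0, 0.0, 0.0, 0, 0, 0.0], [0, 0.0, 0.0, 0.0, 0, 0, 0.0], [0, 0.012, 0.0, 0.0, 0, 0, 0.0]]]
[[[0, 0.012, 0.0, 0.0, 0, 0, 0.0], [0, 0.024, 0.0, 0.0, 0, 0, 0.0], [0, 0.036, 0.0, 0.0, 0, 0, 0.0], [0, 0.036, 0.0, 0.0, 0, 0, 0.0], [0, 0.036, 0.0, 0.0, 0, 0, 0.0]]]
end [ 0.512  -0.2978  0.02   -0.115 ]
```

Call:
carry_out:
  series:
    - [[0,0,0,0.035,0,0,0.003],[0,0,-0.001,0.07,0,0,0.005],[0,0,-0.001,0.083,0,0,0.005],[0,0,-0.001,0.097,0,0,0.005],[0,0,-0.001,0.11,0,0,0.005]]

```text
time_s: 31.0
eef_pos: [0.5076, -0.3464, 0.0196]
eef_rot: [[0.115, 0.993, 0.002], [0.993, -0.115, -0.001], [-0.001, 0.002, -1.0]]
force: [0.0, -0.3, -1.1]
gripper_width: 0.159
finger_force: 30.0
```

Call:
carry_out:
  series:
    - [[0,0,0,0,0,0,0],[0,0,0,0,0,0,0],[0,0,0,0,0,0,0],[0,0,0,0,0,0,0],[0,0.012,0,0,0,0,0]]

```text
time_s: 31.5
eef_pos: [0.508, -0.3359, 0.0204]
eef_rot: [[0.118, 0.993, 0.001], [0.993, -0.118, -0.002], [-0.002, 0.002, -1.0]]
force: [-0.1, -0.1, -0.9]
gripper_width: 0.158
finger_force: 30.0
```

Call:
carry_out:
  series:
    - [[0,0.012,0,0,0,0,0],[0,0.024,0,0,0,0,0],[0,0.036,0,0,0,0,0],[0,0.036,0,0,0,0,0],[0,0.036,0,0,0,0,0]]

```text
time_s: 32.0
eef_pos: [0.5126, -0.2977, 0.0197]
eef_rot: [[0.114, 0.994, 0.0], [0.994, -0.114, -0.0], [-0.0, 0.0, -1.0]]
force: [-0.6, -0.8, -0.8]
gripper_width: 0.162
finger_force: 30.0
```

```bash
python3 - <<'E'
from sp import *
from mv import O,TH
im=shaft('w7.png')
R=np.array([[np.cos(TH),-np.sin(TH)],[np.sin(TH),np.cos(TH)]])
t=bot.state()['eef_pos'];print('own xy',(t[:2]-O)@R)
# where is dispenser from here: base plate edges near end
im,d,p=grab('wrist');P=pts(d,p)
q=(P[...,:2]-O)@R
for nm,y0,y1,z0,z1 in(('brk',-.096,-.084,.053,.062),('base',-.097,-.04,.004,.011),('brk2',-.036,-.024,.053,.062)):
    m=(d>0)&(q[...,1]>y0)&(q[...,1]<y1)&(P[...,2]>z0)&(P[...,2]<z1)&(abs(q[...,0])<.06)
    if m.sum()>10:print(nm,m.sum(),np.percentile(q[m][:,0],[1,99]).round(4),np.percentile(q[m][:,1],[1,99]).round(4),np.median(P[m][:,2]))
E
```

```text
toolx 0.040 n270 y(mid of range) -0.0004 w 0.0093  z top -0.0214
toolx 0.055 n597 y(mid of range) -0.0003 w 0.0101  z top -0.0214
toolx 0.070 n657 y(mid of range) -0.0004 w 0.0098  z top -0.0214
toolx 0.085 n696 y(mid of range) -0.0004 w 0.0095  z top -0.0214
toolx 0.100 n771 y(mid of range) -0.0004 w 0.0100  z top -0.0214
toolx 0.115 n360 y(mid of range) -0.0004 w 0.0099  z top -0.0212
xmax 0.11496169281785268 tcp [ 0.51255221 -0.29773502  0.01965651] yaw -0.11383493527300458 z [ 2.74378837e-04 -2.42753596e-04 -9.99999933e-01] 0.16246030199754757 29.999814676120877 [-0.62934784 -0.84855242 -0.80503539]
own xy [ 5.37968150e-05 -3.00955622e-01]
```

View pics/w7.png

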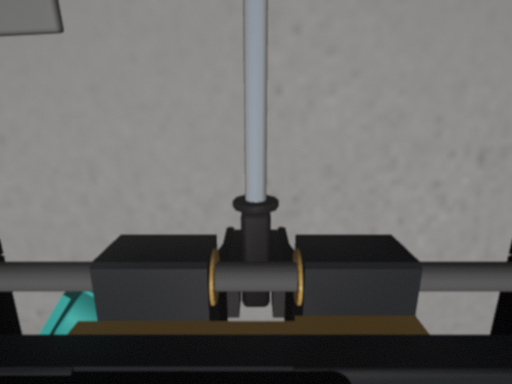

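The spindle is aligned, its tip is already through the first bracket with no force, and it is level. Continuing.

Call:
carry_out:
  series:
    - [[0,0.012,0,0,0,0,0],[0,0.024,0,0,0,0,0],[0,0.036,0,0,0,0,0],[0,0.048,0,0,0,0,0],[0,0.05,0,0,0,0,0]]

```text
time_s: 32.6
eef_pos: [0.5185, -0.2456, 0.0194]
eef_rot: [[0.111, 0.994, -0.0], [0.994, -0.111, 0.002], [0.002, -0.0, -1.0]]
force: [0.1, 0.4, -0.6]
gripper_width: 0.158
finger_force: 30.0
```

Call:
carry_out:
  series:
    - [[0,0.012,0,0,0,0,0],[0,0.024,0,0,0,0,0],[0,0.036,0,0,0,0,0],[0,0.048,0,0,0,0,0],[0,0.05,0,0,0,0,0]]

```text
time_s: 33.1
eef_pos: [0.5241, -0.1963, 0.0195]
eef_rot: [[0.112, 0.994, -0.0], [0.994, -0.112, 0.001], [0.001, -0.0, -1.0]]
force: [-0.2, 0.4, -0.4]
gripper_width: 0.156
finger_force: 30.0
```

Call:
carry_out:
  series:
    - [[0,0.012,0,0,0,0,0],[0,0.024,0,0,0,0,0],[0,0.036,0,0,0,0,0],[0,0.048,0,0,0,0,0],[0,0.05,0,0,0,0,0]]

```text
time_s: 33.6
eef_pos: [0.5298, -0.1466, 0.0194]
eef_rot: [[0.112, 0.994, -0.0], [0.994, -0.112, 0.001], [0.001, -0.0, -1.0]]
force: [-0.5, 1.0, -0.6]
gripper_width: 0.159
finger_force: 30.0
```

Call:
carry_out:
  series:
    - [[0,0.01,0,0,0,0,0],[0,0.018,0,0,0,0,0],[0,0.02,0,0,0,0,0],[0,0.02,0,0,0,0,0],[0,0.02,0,0,0,0,0]]

```text
time_s: 34.1
eef_pos: [0.5317, -0.1297, 0.0196]
eef_rot: [[0.115, 0.993, 0.0], [0.993, -0.115, -0.0], [-0.0, 0.0, -1.0]]
force: [0.1, 0.2, -1.1]
gripper_width: 0.159
finger_force: 30.0
```

Call:
carry_out:
  series:
    - [[0,0.001,0,0,0,0,0],[0,0.002,0,0,0,0,0],[0,0.003,0,0,0,0,0],[0,0.003,0,0,0,0,0],[0,0.003,0,0,0,0,0]]

```text
time_s: 34.6
eef_pos: [0.5321, -0.1263, 0.0196]
eef_rot: [[0.115, 0.993, 0.0], [0.993, -0.115, 0.0], [0.0, 0.0, -1.0]]
force: [-0.4, -0.1, -0.9]
gripper_width: 0.157
finger_force: 30.0
```

```bash
python3 - <<'E'
from sp import *
from mv import O,TH
R=np.array([[np.cos(TH),-np.sin(TH)],[np.sin(TH),np.cos(TH)]])
s=bot.state();t=s['eef_pos'];print('own xy',(t[:2]-O)@R,s['force'])
im,d,p=grab('wrist','w8.png')
E
```

```text
own xy [-1.49047167e-05 -1.27679826e-01] [-0.41217297 -0.14066271 -0.90342133]
```

View pics/w8.png

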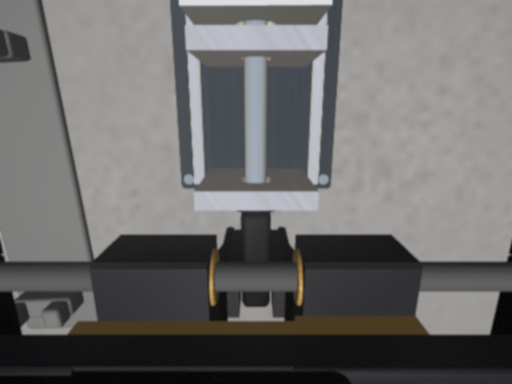

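The shaft runs through the first bracket at (256,200) and down the axis. There is no contact yet, so about 2 mm remain; creeping on.

Call:
carry_out:
  series:
    - [[0,0.001,0,0,0,0,0],[0,0.001,0,0,0,0,0],[0,0.002,0,0,0,0,0],[0,0.002,0,0,0,0,0],[0,0.002,0,0,0,0,0]]

```text
time_s: 35.15
eef_pos: [0.5323, -0.1247, 0.0196]
eef_rot: [[0.115, 0.993, 0.0], [0.993, -0.115, -0.0], [-0.0, 0.0, -1.0]]
force: [-0.5, -1.5, -0.9]
gripper_width: 0.154
finger_force: 30.0
```

Call:
carry_out:
  series:
    - [[0,0.001,0,0,0,0,0],[0,0.001,0,0,0,0,0],[0,0.001,0,0,0,0,0],[0,0.001,0,0,0,0,0],[0,0.001,0,0,0,0,0]]

```text
time_s: 35.65
eef_pos: [0.5323, -0.1246, 0.0196]
eef_rot: [[0.116, 0.993, 0.0], [0.993, -0.116, -0.001], [-0.001, 0.0, -1.0]]
force: [-0.9, -5.8, -1.1]
gripper_width: 0.158
finger_force: 30.0
```

Call:
carry_out:
  series:
    - [[0,0.001,0,0,0,0,0],[0,0.001,0,0,0,0,0],[0,0.001,0,0,0,0,0],[0,0.001,0,0,0,0,0],[0,0.001,0,0,0,0,0]]

```text
time_s: 36.15
eef_pos: [0.5323, -0.1246, 0.0196]
eef_rot: [[0.116, 0.993, 0.0], [0.993, -0.116, -0.002], [-0.002, 0.0, -1.0]]
force: [-0.7, -7.2, -1.5]
gripper_width: 0.164
finger_force: 30.0
```

The collar is home (7 N reaction). Next I'll release, rise, and go to the toggle with the fingers shut.

```bash
python3 - <<'E'
from mv import *
json.dump([.5325,-.1234,.0197,-.115],open('cmd.json','w'))
a=(.5325,-.1234);b=dw(-.055,.15);c=dw(-.015,.15)
go([(*a,.0197,TH,1,4),(*a,.13,TH,1),(*b,.14,TH,0,0),(*b,.062,TH,0,4),(*c,.062,TH,0,3,.008)])
E
```

```text
[[[1, 0.0, 0.0, 0.0, 0, 0, 0.0], [1, 0.0, 0.0, 0.0, 0, 0, 0.0], [1, 0.0, 0.0, 0.0, 0, 0, 0.0], [1, 0.0, 0.0, 0.0, 0, 0, 0.0], [1, 0.0, 0.0, 0.0, 0, 0, 0.0]]]
[[[1, 0.0, 0.0, -0.037, 0, 0, 0.0], [1, 0.0, 0.0, -0.074, 0, 0, 0.0], [1, 0.0, 0.0, -0.11, 0, 0, 0.0], [0, 0.039, -0.008, -0.112, 0, 0, 0.0], [0, 0.078, -0.016, -0.113, 0, 0, 0.0]]]
[[[0, 0.04, -0.008, -0.002, 0, 0, 0.0], [0, 0.079, -0.015, -0.003, 0, 0, 0.0], [0, 0.118, -0.023, -0.004, 0, 0, 0.0], [0, 0.157, -0.031, -0.006, 0, 0, 0.0], [0, 0.197, -0.039, -0.007, 0, 0, 0.0]]]
[[[0, 0.0, 0.0, 0.039, 0, 0, 0.0], [0, 0.0, 0.0, 0.078, 0, 0, 0.0], [0, 0.0, 0.0, 0.078, 0, 0, 0.0], [0, 0.0, 0.0, 0.078, 0, 0, 0.0], [0, 0.0, 0.0, 0.078, 0, 0, 0.0]]]
[[[0, 0.0, 0.0, 0.0, 0, 0, 0.0], [0, 0.0, 0.008, 0.0, 0, 0, 0.0], [0, 0.0, 0.016, 0.0, 0, 0, 0.0], [0, 0.0, 0.024, 0.0, 0, 0, 0.0], [0, 0.0, 0.032, 0.0, 0, 0, 0.0]]]
[[[0, 0.0, 0.008, 0.0, 0, 0, 0.0], [0, 0.0, 0.008, 0.0, 0, 0, 0.0], [0, 0.0, 0.008, 0.0, 0, 0, 0.0], [0, 0.0, 0.008, 0.0, 0, 0, 0.0], [0, 0.0, 0.008, 0.0, 0, 0, 0.0]]]
end [ 0.5492  0.1515  0.0617 -0.115 ]
```

Call:
carry_out:
  series:
    - [[1,0,0,0,0,0,0],[1,0,0,0,0,0,0],[1,0,0,0,0,0,0],[1,0,0,0,0,0,0],[1,0,0,0,0,0,0]]

```text
time_s: 36.65
eef_pos: [0.5327, -0.1218, 0.0196]
eef_rot: [[0.114, 0.993, 0.0], [0.993, -0.114, 0.0], [0.0, 0.0, -1.0]]
force: [0.3, -0.2, 0.8]
gripper_width: 0.529
finger_force: 0.0
```

Call:
carry_out:
  series:
    - [[1,0,0,-0.037,0,0,0],[1,0,0,-0.074,0,0,0],[1,0,0,-0.11,0,0,0],[0,0.039,-0.008,-0.112,0,0,0],[0,0.078,-0.016,-0.113,0,0,0]]

```text
time_s: 37.15
eef_pos: [0.5265, -0.0431, 0.1343]
eef_rot: [[0.118, 0.993, 0.004], [0.993, -0.118, 0.0], [0.001, 0.004, -1.0]]
force: [-0.0, 0.6, -0.8]
gripper_width: 0.776
finger_force: 0.0
```

Call:
carry_out:
  series:
    - [[0,0.04,-0.008,-0.002,0,0,0],[0,0.079,-0.015,-0.003,0,0,0],[0,0.118,-0.023,-0.004,0,0,0],[0,0.157,-0.031,-0.006,0,0,0],[0,0.197,-0.039,-0.007,0,0,0]]

```text
time_s: 37.65
eef_pos: [0.5091, 0.1588, 0.1399]
eef_rot: [[0.115, 0.993, 0.0], [0.993, -0.115, 0.0], [0.0, 0.0, -1.0]]
force: [0.3, 0.0, -0.3]
gripper_width: 0.337
finger_force: 0.0
```

Call:
carry_out:
  series:
    - [[0,0,0,0.039,0,0,0],[0,0,0,0.078,0,0,0],[0,0,0,0.078,0,0,0],[0,0,0,0.078,0,0,0],[0,0,0,0.078,0,0,0]]

```text
time_s: 38.15
eef_pos: [0.511, 0.1573, 0.0634]
eef_rot: [[0.116, 0.993, 0.003], [0.993, -0.116, 0.001], [0.002, 0.003, -1.0]]
force: [0.5, 0.4, -0.1]
gripper_width: 0.009
finger_force: 0.0
```

Call:
carry_out:
  series:
    - [[0,0,0,0,0,0,0],[0,0,0.008,0,0,0,0],[0,0,0.016,0,0,0,0],[0,0,0.024,0,0,0,0],[0,0,0.024,0,0,0,0]]

```text
time_s: 38.65
eef_pos: [0.5348, 0.1541, 0.0617]
eef_rot: [[0.116, 0.993, 0.001], [0.993, -0.116, 0.0], [0.0, 0.001, -1.0]]
force: [-0.4, 0.7, -1.2]
gripper_width: 0.007
finger_force: 0.4
```

Call:
carry_out:
  series:
    - [[0,0,0.008,0,0,0,0],[0,0,0.016,0,0,0,0],[0,0,0.018,0,0,0,0],[0,0,0.018,0,0,0,0],[0,0,0.018,0,0,0,0]]

```text
time_s: 39.15
eef_pos: [0.5512, 0.1523, 0.0615]
eef_rot: [[0.115, 0.993, 0.0], [0.993, -0.115, -0.0], [-0.0, 0.0, -1.0]]
force: [-0.4, -1.1, 0.2]
gripper_width: 0.001
finger_force: 0.0
```

```bash
python3 - <<'E'
from sp import *
from mv import O,TH
R=np.array([[np.cos(TH),-np.sin(TH)],[np.sin(TH),np.cos(TH)]])
s=bot.state();t=s['eef_pos'];print('own xy',(t[:2]-O)@R,t[2],s['force'])
E
```

```text
own xy [-0.01302385  0.15128255] 0.06147452242031065 [-0.4076168  -1.10490434  0.22786164]
```

Call:
carry_out:
  series:
    - [[0,0,-0.02,0,0,0,0],[0,0,-0.04,-0.01,0,0,0],[0,-0.02,-0.04,-0.055,0,0,0],[0,-0.05,-0.03,-0.095,0,0,0],[0,-0.08,-0.02,-0.13,0,0,0]]

```text
time_s: 39.65
eef_pos: [0.5218, 0.075, 0.1935]
eef_rot: [[0.112, 0.994, 0.001], [0.994, -0.112, 0.001], [0.001, 0.001, -1.0]]
force: [1.5, 0.5, -0.4]
gripper_width: 0.006
finger_force: 0.0
```

Call:
carry_out:
  series:
    - [[0,-0.03,0,-0.04,0,0,0],[0,-0.06,0,-0.08,0,0,0],[0,-0.08,0,-0.12,0,0,0],[0,-0.09,0,-0.15,0,0,0],[0,-0.09,0,-0.15,0,0,0]]

```text
time_s: 40.15
eef_pos: [0.5136, -0.0165, 0.3464]
eef_rot: [[0.118, 0.993, 0.01], [0.993, -0.118, 0.001], [0.002, 0.01, -1.0]]
force: [1.2, -0.4, 0.4]
gripper_width: 0.004
finger_force: 0.0
```

Call:
carry_out:
  series:
    - [[0,0,0,0,0,0,0],[0,0,0,0,0,0,0],[0,0,0,0,0,0,0],[0,0,0,0,0,0,0],[0,0,0,0,0,0,0]]

```text
time_s: 40.65
eef_pos: [0.5116, -0.014, 0.3408]
eef_rot: [[0.114, 0.993, -0.001], [0.993, -0.114, -0.0], [-0.0, -0.001, -1.0]]
force: [0.8, 0.4, -0.5]
gripper_width: 0.003
finger_force: 0.0
```

```bash
python3 - <<'E'
from h import *
from mv import O,TH
R=np.array([[np.cos(TH),-np.sin(TH)],[np.sin(TH),np.cos(TH)]])
print(bot.state()['eef_pos'])
im,d,p=grab('wrist','w9.png');P=pts(d,p);q=np.dstack([(P[...,:2]-O)@R,P[...,2]])
def sel(x0,x1,y0,y1,z0,z1): return q[(d>0)&(q[...,0]>x0)&(q[...,0]<x1)&(q[...,1]>y0)&(q[...,1]<y1)&(q[...,2]>z0)&(q[...,2]<z1)]
b=sel(-.05,.05,.12,.18,.062,.09);print('ball',len(b),np.median(b,0).round(4),b[:,2].max())
for y in(0,.06):
    c=sel(-.04,.04,y-.026,y+.026,.0615,.067);print('cass',y,len(c),*(rect(c) if len(c)>9 else ()),np.median(c[:,2]))
h=sel(-.02,.02,-.16,-.094,.02,.06);print('handle',len(h),h[:,0].mean() if len(h) else 0,h[:,1].min() if len(h) else 0)
E
```

```text
[ 0.51161884 -0.01396006  0.34083688]
ball 93 [0.0136 0.1486 0.0734] 0.0770839757048723
cass 0 221 [2.5 3.8] [43.7 49.9] -89.9 0.06411270716868922
cass 0.06 248 [ 0.5 58.8] [43.1 49.4] -89.9 0.06416503211574945
handle 220 -0.00017969633944802518 -0.13332954249458434
```

View pics/w9.png

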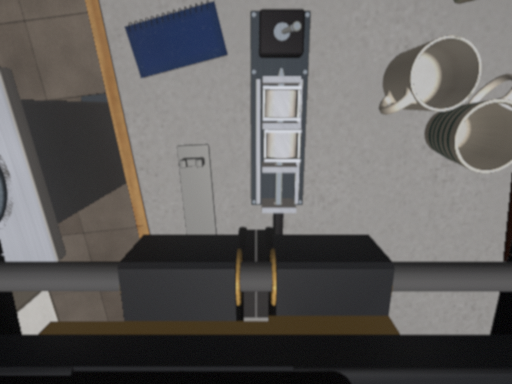

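The picture shows the toggle ball to the right at (296,28), so it is on. The cassettes are seated at (282,103) and (282,146), with the spindle through and the handle at (278,225). Last check: the tray.

```bash
python3 - <<'E'
from h import *
im,d,p=grab('side','s9.png');P=pts(d,p)
m=((P[...,2]>.04)&(P[...,2]<.07)&(P[...,1]>.22)&(P[...,1]<.52)&(P[...,0]>.36)&(P[...,0]<.6)).astype(np.uint8)
m=cv2.morphologyEx(m,cv2.MORPH_CLOSE,np.ones((5,5)));n,l,st,c=cv2.connectedComponentsWithStats(m)
for i in range(1,n):
    if st[i,4]>15:
        Q=P[(l==i)&(P[...,2]>.04)&(P[...,2]<.07)];print(st[i,4],*rect(Q),np.median(Q[:,2]))
cv2.imwrite('pics/s9c.png',cv2.resize(im[130:250,230:460,::-1],None,fx=3,fy=3))
E
```

```text
264 [476.8 296.1] [45.3 53.3] 87.3 0.04770583247994298
283 [477.4 366.2] [46.3 53. ] 87.9 0.04767463600800648
287 [476.6 437.2] [46.3 54.5] 89.9 0.04887753354306423
```

View pics/s9c.png

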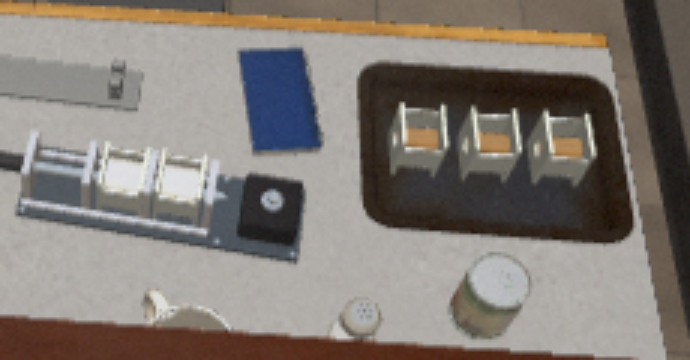

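The three empties stand in the tray at (420,140), (490,140) and (562,145), the full cassettes are in the bays at (125,175) and (183,180), and the bystanders are untouched. Handing in.

```bash
python3 -c "
from plant import bot
print(bot.sign_off())"
```

```text
the job is handed in; nothing more can be done
None
```

The dispenser is reloaded and handed in: three empties are in the tray, both full cassettes are in bays, the spindle's collar is home and the toggle is on; I read the toggle's lean from the wrist camera before and after pushing it, because the push gave no clear force reading.

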